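# Nest the mixing cups and pack them in the latched case

## Task

Put the loose mixing cups away: lift the lever of the draw latch on the front of the grey case until its loop is clear, open the lid all the way, and nest every cup that stands loose on the bench in the two holder cups fixed inside the case, at most two cups in each holder so that the lid will shut. Lower each cup gently until it just rests in the one below and let go; do not push it down, or the tapered cups wedge tight. When all are in, close the lid, fasten the latch again, and leave the other things on the bench where they are.

Things in the scene. Friction and masses are not known exactly. Their poses are not given: they have to be found in the camera images.
- case: Grey sheet-steel case on four 12 mm rubber feet, 140 mm deep (x) by 240 mm wide (y), 150 mm high shut; its hinged lid is the upper 64 mm, so the lower part is an open box 86 mm high with 4 mm walls. Fixed to the bench. Origin under the middle of the case on the bench; x points from its front (latch side, towards the robot) to the hinge side, y to its left, z up.
- latch (a joint): Angle of the draw latch's lever about a level axis along the case's y: 0 = fastened (handle points forward and 60 degrees out from straight down), 2.15 = fully up (handle points straight up). Up to about 0.6 it must be forced against the over-centre pull (3 to 4 N at the handle), past that it goes free; the wire loop it carries rises and moves out off the lid's keeper, well clear by 1.8. It stays where it is left by friction. Fastened, it holds the lid down.
- latch_pivot (a point): Pivot of the latch lever on the case's front: in the case's frame at x -84, y +42, z 68 mm. Fixed to the case.
- latch_grip (a point): Middle of the outer part of the black lever handle, 55 mm from the pivot (the handle runs from 18 to 68 mm). The handle is 24 mm wide (along the case's y) and 8 mm thick and can be pinched across its width from above; moves with the lever. Fastened, it is about 40 mm above the bench and 62 mm in front of the case.
- lid (a joint): Angle of the lid about its rear hinge: 0 = shut, 1.85 = fully open, leaning back, where it stays by its weight (from about 1.1 on it falls open, below that it falls shut). 0.4 kg, slightly stiff hinge. Open, it stands up behind the opening to 0.25 m above the bench.
- lid_hinge (a point): Middle of the lid's hinge line, in the case's frame at x +74, y 0, z 86 mm; the hinge runs along the case's y.
- lid_tab (a point): Grip point of the lid's steel lifting tab, a plate that stands out 40 mm from the lid's front, 24 mm wide (along the case's y) and 6 mm thick; this point is 29 mm out from the lid's front. Shut, it lies in the case's frame at x -99, y -55, z 116 mm; it moves with the lid (173 mm in front of and 30 mm above the hinge line when shut).
- seat_left (a point): Foot of the left holder in the case: middle of its underside on the case's inner floor, 18 mm above the bench, at x 0, y +52 mm in the case's frame; axes as the case's. The holder is a mixing cup just like the loose ones (64 mm high, outside diameter 42 mm at the foot, 58 mm at the rim, wall 3.5 mm), fixed in a plywood insert, open end up, its rim 82 mm above the bench, just below the case's edge.
- seat_right (a point): The same for the right holder, at x 0, y -52 mm in the case's frame.
- cup_1_mid (a point): Tapered white plastic mixing cup, open at the top, like a small tumbler: 64 mm high, outside diameter 42 mm at the foot and 58 mm at the rim, wall 3.5 mm, about 45 g. Stands loose on the bench, open end up; may be absent. Point on its axis half-way up (32 mm above its foot).
- cup_2_mid (a point): Another such cup, loose on the bench, may be absent. Point on its axis half-way up. Any cup set in another or in a holder comes to rest by itself with its rim 28 mm above the other's; there the walls bear on each other with 3 to 10 N in all. Pushed down it creeps some 0.06 mm deeper a newton and stays wedged (5 N of push leaves about 15 N of squeeze, 20 N leaves 53 N).
- cup_3_mid (a point): Another such cup, loose on the bench, may be absent. Point on its axis half-way up.
- cup_4_mid (a point): Another such cup, loose on the bench, may be absent. Point on its axis half-way up.
- tape_measure: Yellow pocket tape measure, 36 x 72 x 58 mm; a bystander, leave alone. Origin under its middle.
- sanding_block: Cork sanding block, 46 x 75 x 24 mm; a bystander, leave alone. Origin under its middle.
- paint_jar: Small paint jar, 30 mm across, 42 mm high; a bystander, leave alone. Origin under its middle.
- pliers: Flat-nose pliers with red handles, 147 mm long; a bystander, leave alone. Origin under its middle.
- wood_block: Pine packing block, 45 x 75 x 19 mm; a bystander, leave alone. Origin under its middle.
Mind the look-alikes: they are no part of the job. Leave any green look-alike of the part that bears cup_2_mid alone.

How it is judged:
By the outcome, as a careful person would: the job done as asked, in the order asked, and still so for the second after the job is handed in, with the robot touching nothing.
Of cup_1, cup_2, cup_3, cup_4 only 2 to 4 are there at a start; the rules pass over those that are not, and their reading is None.
At some moment in a run one of cup_1, cup_2, cup_3, cup_4 may be knocked a few centimetres aside while the robot is not near it.
It also fails if it takes over 210 s, if anything falls off the work surface, if the arm or the gripper's body presses on something with over 40 N, if the wrist force passes 120 N, or if a joint passes its speed limit or range.

## Robot

A 7-joint arm with a two-finger parallel gripper is mounted at the origin on a cart in front of the work surface, level with it; the furniture and walls round the work are solid. World frame = base frame: x ahead of the robot, y to its left, z up, the work surface at z = 0. Lengths are in m, angles in rad, forces in N, time in s.
With the tool pointing down it reaches from about 0.425 to 0.875 m from the base axis. Payload 4.7 kg.
Tool frame: the origin (TCP) lies on the centre line of the jaws, within the pads' length; the fingertips stand ahead of it and the grasp point (between the pads) lies 2 mm behind it (nose_length is the z of the fingertips in the tool frame, in m); z points along the fingers, y is the line along which they close (so a half turn about z gives the same grasp; the last joint's range is limited). The gripper opens to 87 mm and grips with 3 to 60 N. Pads are 19 mm wide; open, the fingers measure 117 mm over their backs; the gripper's body (75 mm by 190 mm) begins 51 mm behind the grasp point.
Start: joints at [1.264, 0.321, -0.07, 1.45, 0.023, 1.371, -0.057], TCP at [0.205, -0.617, 0.24] pointing down, gripper open.
Joint ranges: [-2.86, 2.86], [-0.3, 2.09], [-1.38, 1.24], [0.06, 2.45], [-1.56, 4.7], [0.09, 2.05], [-2.69, 2.69]. Speed limits (rad/s): [2.57, 2.57, 3.14, 3.14, 3.14, 3.14, 3.14].

## Interface

Orientations are given as a rotation vector (axis times angle).
In Python, from bench import * gives the robot as it stands.
- The arm moves only by the tool send_rows, never from a script. Its arguments are lists of equal length, an entry for each row: "xyz": the shift along the tool's x, y, z in mm, a list of three; "dr": the turn, a rotation vector about the tool's x, y, z in rad, a list of three. A call has exactly 10 rows; each row is the pose to reach, as a shift and turn from the pose commanded when the call began, along the tool's axes at that moment; what a row does not reach only later rows make up. A row lasts 1/12 s, in which the tool goes at most 41.7 mm and 7.16 degrees, less where a joint would pass 70% of its speed; a pose out of reach is approached as far as the arm can. A call with a gripper value outside its range is refused whole. "jaw" is the finger opening in mm, from 0 to 87, set as the call begins (left out, the last holds). The fingers move at their own pace and stop on an object; "grip_force" is the grip in N (left out, the last holds). Time passes only in rows, so rows that repeat a pose let the fingers close, or fill a call up. It gives the time, the measured TCP pose, the force, the opening and the grip force at its end, in the units of the state.
- get_state(): the state, without advancing time (a new reading comes with each control period).
- get_image(name): name is "side" or "top"; returns the picture (480x640x3 uint8, red, green, blue); there is no depth.
- calibration(name): a dict with "vfov" (degrees; the focal length in pixels is half the picture's height over the tangent of half this angle, whatever the lens; pixels are square), "cx", "cy" (the principal point, pixels), "rvec" (rotation vector, rad) and "tvec" (3), from world to camera coordinates, as OpenCV has them. Camera axes: x right, y down, z forward; pixel columns grow to the right and rows downward; lengths in m; the calibration is good to about 2 mm. A picture is of the moment at which its call begins. calibration takes no time and is no camera call.
- close_job(): hands the job in; it is judged then, once.
The state is a dict: "time": time; "joint_positions": joint angles; "qd": joint speeds; "joint_torque": joint torques, N m; "position": TCP position; "tool_rot": TCP orientation; "ft_force": force on the tool from outside, world axes, zero at the start; "torque": the same for the moment, N m; "grip_width": opening from 0.0 (shut) to 1.0 (fully open); "grip_force": force on a finger pad.
Only numpy, scipy, OpenCV 4.12 (cv2) and the standard library are available. Lean on these libraries where they do the work, as an engineer would, in place of code of your own. Each camera call takes 0.05 s, during which the arm holds its last target. There are 200 camera calls.

## Working session

There is one attempt and no reset: what is moved stays moved. The work goes in short steps, Python scripts to look and compute and a tool call to move; the robot and the scene stay as the last step left them, time stands still between calls to the robot, and variables do not carry over. Pictures are saved under pics/ and viewed, at most 14 in all, crops included, and the job is handed in when it is done.

Besides the shell and the picture viewer there is one more tool, called after "Request:" by a JSON object that holds its "fn" and its "kwargs". send_rows: Moves the arm, as the interface text tells. Its arguments: {"type":"object","properties":{"xyz":{"type":"array"},"dr":{"type":"array"},"jaw":{"type":"number"},"grip_force":{"type":"number"}},"required":["xyz","dr"]}

```bash
mkdir -p pics
cat > h.py <<'E'
from bench import *
import numpy as np, cv2
from scipy.spatial.transform import Rotation as R
def cal(n):
    c=calibration(n); f=240/np.tan(np.radians(c['vfov'])/2)
    K=np.array([[f,0,c['cx']],[0,f,c['cy']],[0,0,1]]); return K,R.from_rotvec(c['rvec']).as_matrix(),np.array(c['tvec']),c
def proj(n,p):
    K,Rm,t,_=cal(n); q=(np.atleast_2d(p)@Rm.T+t)@K.T; return q[:,:2]/q[:,2:]
def onz(n,uv,z):
    K,Rm,t,_=cal(n); o=-Rm.T@t; d=np.linalg.inv(K)@np.array([uv[0],uv[1],1.]); d=Rm.T@d
    return o+d*(z-o[2])/d[2]
def snap(n,f):
    im=get_image(n); cv2.imwrite('pics/'+f,im[:,:,::-1]); return im
def st():
    s=get_state(); print(round(s['time'],2),np.round(s['position'],4),np.round(s['tool_rot'],3),np.round(s['ft_force'],1),round(s['grip_width']*87,1),round(s['grip_force'],1)); return s
E
python3 - <<'E'
from h import *
s=st(); print(s.keys(), s.get('nose_length'))
import bench; print([x for x in dir(bench) if not x.startswith('_')])
for n in('top','side'):
    snap(n,n+'0.png'); print(calibration(n)); K,Rm,t,_=cal(n); print(-Rm.T@t)
print(R.from_rotvec(s['tool_rot']).as_matrix().round(3))
E
```

```text
0.0 [ 0.2047 -0.6164  0.2385] [-3.099e+00 -5.020e-01  1.000e-03] [-0.4 -0.4  0.6] 87.0 0.0
dict_keys(['time', 'joint_positions', 'qd', 'joint_torque', 'position', 'tool_rot', 'ft_force', 'torque', 'grip_force', 'grip_width']) None
['MotionError', 'calibration', 'close_job', 'get_image', 'get_state', 'nose_length']
{'vfov': 56.41839645573272, 'cx': 321.53169813895204, 'cy': 238.26396689958986, 'rvec': array([ 2.12501575, -2.11941023,  0.20616288]), 'tvec': array([-0.01344125,  0.52047053,  1.07651419])}
[ 0.30649463 -0.00949448  1.15582176]
{'vfov': 43.31950902908463, 'cx': 320.4744259777552, 'cy': 231.21409042116076, 'rvec': array([ 2.17646083,  0.84088375, -0.34997735]), 'tvec': array([-0.37928814, -0.16537284,  1.77217825])}
[ 1.21803397 -0.82075697  1.07451137]
[[ 0.949  0.315 -0.001]
 [ 0.315 -0.949  0.002]
 [-0.    -0.002 -1.   ]]
```

View pics/top0.png

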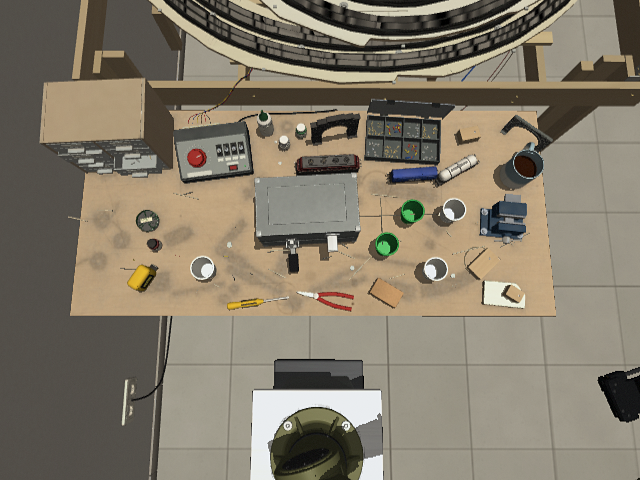

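View pics/side0.png

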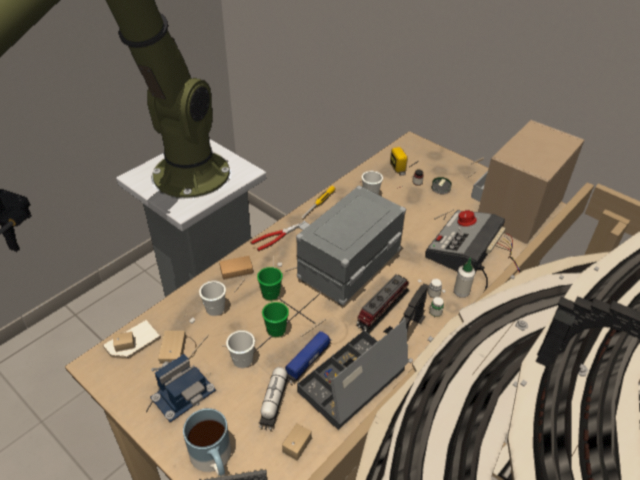

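Three white loose cups appear in the top view, at (203,268), (435,269) and (454,211). The look-alikes are the green cups at (412,212) and (386,244), plus the blue mug at (527,167). The case is at (307,208), its latch at (293,255) and its tab at (333,243). I'll check these in a crop.

Run:
```python
from h import *
a=cv2.imread('pics/top0.png')
c1=cv2.resize(a[165:285,180:480],None,fx=2.6,fy=2.6,interpolation=cv2.INTER_CUBIC)
cv2.imwrite('pics/c1.png',c1)
hsv=cv2.cvtColor(a,cv2.COLOR_BGR2HSV)
for u,v in((203,268),(435,269),(454,211)):
    p=onz('top',(u,v),.064); print(p)
print(nose_length if not callable(nose_length) else nose_length())
# case corners of lid top at z=.15
for uv in((255,177),(358,174),(359,233),(256,237)): print(uv,onz('top',uv,.15).round(3))
```

```text
[0.44266248 0.27844497 0.064     ]
[ 0.44174434 -0.29074041  0.064     ]
[ 0.58865446 -0.34533077  0.064     ]
0.017
(255, 177) [0.647 0.145 0.15 ]
(358, 174) [ 0.656 -0.097  0.15 ]
(359, 233) [ 0.514 -0.098  0.15 ]
(256, 237) [0.504 0.138 0.15 ]
```

View pics/c1.png

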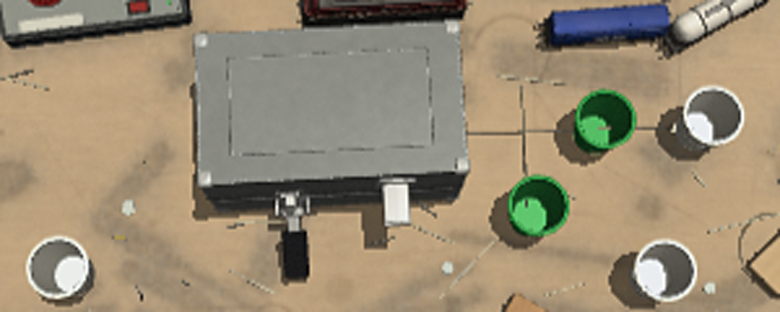

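The crop confirms it: three white cups, two green ones to leave alone. The latch handle tip is at crop (296,278) and the tab at (397,205). Next I fit the case pose and the cup rims.

Run:
```python
from h import *
from scipy.optimize import least_squares
def C(p,x): # case->world
    c,s=np.cos(x[2]),np.sin(x[2]); p=np.atleast_2d(p); return np.c_[x[0]+c*p[:,0]-s*p[:,1],x[1]+s*p[:,0]+c*p[:,1],p[:,2]]
P=np.array([[70,120,150],[70,-120,150],[-70,-120,150],[-70,120,150]])/1e3
uv=np.array([[194,34],[461,22],[468,171],[198,187]])/2.6+[180,165]
Q=np.array([[-139,-55,116]])/1e3  # skip
f=lambda x:(proj('top',C(P,x))-uv).ravel()
r=least_squares(f,[.58,.022,0]); x=r.x; print(x,r.fun.round(1)); np.save('case.npy',x)
S=np.array([[70,-120,150],[-70,-120,150],[-70,120,150],[70,120,150],[-99,-55,116],[-84,42,68],[-84-55*np.sin(np.radians(60)),42,68-27.5]])/1e3
ims=[]
for n,(u0,v0,u1,v1) in(('top',(240,160,400,280)),('side',(280,170,440,320))):
    a=cv2.imread(f'pics/{n}0.png'); a=cv2.resize(a[v0:v1,u0:u1],None,fx=4,fy=4,interpolation=cv2.INTER_CUBIC)[:480]
    for p in proj(n,C(S,x)): cv2.circle(a,tuple(int(round(k)) for k in ((p-[u0,v0]+.5)*4)),3,(0,0,255),1)
    ims.append(cv2.resize(a,None,fx=.6,fy=.6) if 0 else a)
b=np.hstack(ims); cv2.imwrite('pics/fit.png',cv2.resize(b,None,fx=.62,fy=.62))
# cups: white rim
a=cv2.imread('pics/top0.png'); hsv=cv2.cvtColor(a,cv2.COLOR_BGR2HSV)
for u,v in((203,268),(435,269),(454,211)):
    w=(hsv[v-20:v+20,u-20:u+20,1]<40).astype(np.uint8)
    cs,_=cv2.findContours(w,cv2.RETR_EXTERNAL,cv2.CHAIN_APPROX_NONE); c=max(cs,key=cv2.contourArea)
    (eu,ev),ax,_=cv2.fitEllipse(c); (bu,bv),rad=cv2.minEnclosingCircle(c); q=onz('top',(eu+u-20,ev+v-20),.064)
    print(eu+u-20,ev+v-20,np.round(ax,1),round(bu+u-20,1),round(bv+v-20,1),round(rad,1),q.round(4), onz('top',(bu+u-20,bv+v-20),.064).round(4))
print(C(S[4:],x).round(4), C([[0,.052,.082],[0,-.052,.082]],x).round(4))
```

```text
[0.5811072  0.02195307 0.05360628] [ 0.1  0.1 -0.7 -0.2  0.6  0.6 -0.  -0.4]
202.46999740600586 267.72624015808105 [22.9 25.1] 202.9 268.2 13.0 [0.4433 0.2798 0.064 ] [0.4421 0.2788 0.064 ]
434.79891777038574 268.8706817626953 [22.9 25.2] 434.4 268.8 13.0 [ 0.4421 -0.2903  0.064 ] [ 0.4421 -0.2892  0.064 ]
452.50379371643066 210.11988067626953 [21.9 27.2] 452.0 210.5 13.9 [ 0.5909 -0.3417  0.064 ] [ 0.5899 -0.3404  0.064 ]
[[ 0.4852 -0.0383  0.116 ]
 [ 0.495   0.0594  0.068 ]
 [ 0.4474  0.0568  0.0405]] [[ 0.5783  0.0739  0.082 ]
 [ 0.5839 -0.03    0.082 ]]
```

View pics/fit.png

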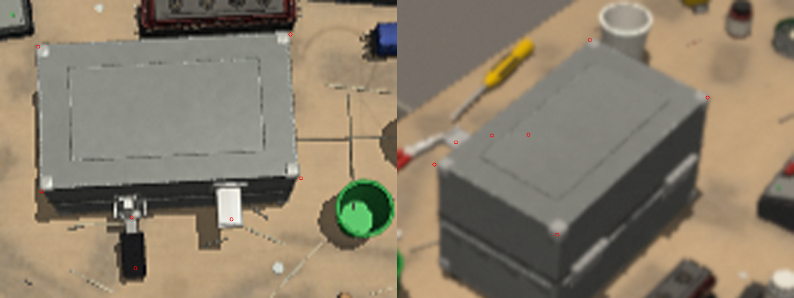

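```bash
cat >> h.py <<'E'
X=np.load('case.npy'); A=R.from_euler('z',X[2])
def W(p): return A.apply(np.asarray(p)/1e3)+[X[0],X[1],0]   # case mm -> world m
def Cs(p): return A.inv().apply(np.asarray(p)-[X[0],X[1],0])*1e3
RT=A.as_matrix()@np.diag([1,-1,-1.])
def go(*pts):  # case-frame mm targets -> tool shifts from now
    s=get_state(); R0=R.from_rotvec(s['tool_rot']).as_matrix()
    print('case pos',Cs(s['position']).round(1),'dr',R.from_matrix(R0.T@RT).as_rotvec().round(4),'F',np.round(s['ft_force'],1),'w',round(s['grip_width']*87,1),'gf',round(s['grip_force'],1),'t',round(s['time'],1))
    for p in pts: print(p,(R0.T@(W(p)-s['position'])*1e3).round(1))
E
python3 - <<'E'
from h import *
go([-132,42,240],[-132,42,110],[-132,42,40])
for p in([.4427,.2793,.06],[.4421,-.2898,.06],[.5904,-.341,.06]): print(Cs(p))
E
```

```text
case pos [-410.  -617.3  238.6] dr [-0.0016  0.0004  0.2672] F [-0.6 -0.4  0.1] w 86.9 gf 0.0 t 0.1
[-132, 42, 240] [ 4.422e+02 -5.625e+02 -5.000e-01]
[-132, 42, 110] [ 442.3 -562.3  129.5]
[-132, 42, 40] [ 442.3 -562.2  199.5]
[-124.41957602  264.39320414   60.        ]
[-155.51143928 -303.85715093   60.        ]
[ -10.1677954 -362.929608    60.       ]
```

Request:
{"fn": "send_rows", "kwargs": {"xyz": [[29,-19,0],[58,-37,0],[86,-56,0],[115,-74,0],[144,-93,0],[173,-112,0],[202,-130,0],[230,-149,0],[259,-167,0],[288,-186,0]], "dr": [[0,0,0.027],[0,0,0.053],[0,0,0.08],[0,0,0.107],[0,0,0.134],[0,0,0.16],[0,0,0.187],[0,0,0.214],[0,0,0.24],[0,0,0.267]], "jaw": 48}}

```text
time: 0.93
position: [0.4201, -0.3481, 0.2392]
tool_rot: [-3.14, -0.082, 0.001]
ft_force: [-0.2, -0.1, 0.3]
grip_width: 0.557
grip_force: 0.0
```

Request:
{"fn": "send_rows", "kwargs": {"xyz": [[5,-40,0],[10,-80,0],[15,-120,10],[20,-160,20],[25,-200,30],[30,-240,40],[35,-280,55],[40,-320,70],[45,-360,85],[49,-398,100]], "dr": [[0,0,0],[0,0,0],[0,0,0],[0,0,0],[0,0,0],[0,0,0],[0,0,0],[0,0,0],[0,0,0],[0,0,0]]}}

```text
time: 1.77
position: [0.4466, 0.0491, 0.1403]
tool_rot: [3.14, 0.084, 0.001]
ft_force: [0.2, -0.1, 0.3]
grip_width: 0.553
grip_force: 0.0
```

Run:
```python
from h import *
go([-132,42,40]); snap('top','t1.png')
a=cv2.imread('pics/t1.png')[170:320,200:400]; cv2.imwrite('pics/t1c.png',cv2.resize(a,None,fx=3.5,fy=3.5,interpolation=2))
```

```text
case pos [-132.9   34.3  140.3] dr [ 0.0008 -0.0008 -0.    ] F [ 0.2 -0.1  0.3] w 48.1 gf 0.0 t 1.8
[-132, 42, 40] [  0.8  -7.8 100.3]
```

View pics/t1c.png

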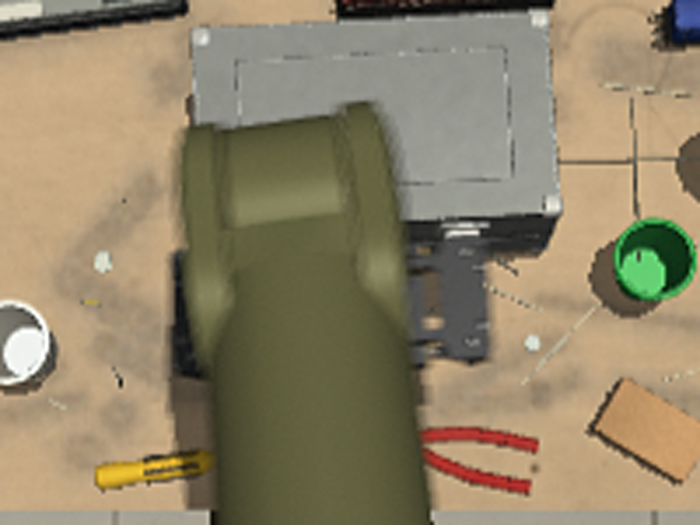

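The long body would foul the lid tab if it came straight down, so I'll lean the gripper back towards the robot before descending.

Request:
{"fn": "send_rows", "kwargs": {"xyz": [[0,-2,0],[0,-4,0],[0,-6,0],[0,-8,0],[0,-8,0],[0,-8,0],[0,-8,0],[0,-8,0],[0,-8,0],[0,-8,0]], "dr": [[0,0.07,0],[0,0.14,0],[0,0.21,0],[0,0.28,0],[0,0.35,0],[0,0.42,0],[0,0.49,0],[0,0.55,0],[0,0.55,0],[0,0.55,0]]}}

```text
time: 2.65
position: [0.4612, 0.0658, 0.1152]
tool_rot: [-3.02, -0.101, -0.788]
ft_force: [-0.6, -0.4, 1.4]
grip_width: 0.552
grip_force: 0.0
```

Run:
```python
from h import *
go([-132,42,110],[-132,42,75],[-132,42,40]); print(np.round(get_state()['joint_positions'],2))
```

```text
case pos [-117.3   50.2  115.2] dr [-0.0056 -0.5105  0.0129] F [-0.6 -0.4  1.4] w 48.0 gf 0.0 t 2.6
[-132, 42, 110] [-15.4   8.   -2.7]
[-132, 42, 75] [-32.5   8.1  27.9]
[-132, 42, 40] [-49.6   8.2  58.4]
[-0.15 -0.3  -0.11  2.43  0.13  0.51 -1.86]
```

```bash
cat >> h.py <<'E'
def gor(yaw,tilt,*pts):
    global RT
    old=RT; RT=old@R.from_euler('z',yaw).as_matrix()@R.from_euler('y',tilt).as_matrix(); go(*pts); RT=old
E
python3 - <<'E'
from h import *
gor(.1,.25,[-137,42,130])
E
```

```text
case pos [-117.3   50.2  115.2] dr [-0.0443 -0.2601  0.1052] F [-0.6 -0.4  1.4] w 48.0 gf 0.0 t 2.6
[-137, 42, 130] [-10.    7.9 -22.6]
```

Request:
{"fn": "send_rows", "kwargs": {"xyz": [[-2,2,-5],[-4,3,-9],[-6,5,-14],[-8,6,-18],[-10,8,-22],[-10,8,-22],[-10,8,-22],[-10,8,-22],[-10,8,-22],[-10,8,-22]], "dr": [[-0.009,-0.052,0.02],[-0.018,-0.104,0.04],[-0.027,-0.156,0.06],[-0.036,-0.208,0.08],[-0.044,-0.26,0.105],[-0.044,-0.26,0.105],[-0.044,-0.26,0.105],[-0.044,-0.26,0.105],[-0.044,-0.26,0.105],[-0.044,-0.26,0.105]]}}

```text
time: 3.48
position: [0.4437, 0.0464, 0.1309]
tool_rot: [3.095, -0.103, 0.394]
ft_force: [-0.2, 0.5, 0.1]
grip_width: 0.551
grip_force: 0.0
```

Run:
```python
from h import *
gor(.1,.25,[-137,42,130],[-137,42,90],[-137,42,38]); print(np.round(get_state()['joint_positions'],2))
```

```text
case pos [-135.9   31.7  130.9] dr [ 0.016  -0.0035 -0.0179] F [-0.2  0.5  0.1] w 47.9 gf 0.0 t 3.5
[-137, 42, 130] [ -2.5 -10.1   0.2]
[-137, 42, 90] [-12.5 -10.5  38.9]
[-137, 42, 38] [-25.6 -11.1  89.2]
[-0.07 -0.2  -0.15  2.25  0.07  0.85 -1.89]
```

Request:
{"fn": "send_rows", "kwargs": {"xyz": [[-2,-3,0],[-3,-6,0],[-3,-10,0],[-6,-10,12],[-9,-10,25],[-12,-10,39],[-12,-10,39],[-12,-10,39],[-12,-10,39],[-12,-10,39]], "dr": [[0.005,0,-0.005],[0.01,0,-0.01],[0.016,-0.003,-0.018],[0.016,-0.003,-0.018],[0.016,-0.003,-0.018],[0.016,-0.003,-0.018],[0.016,-0.003,-0.018],[0.016,-0.003,-0.018],[0.016,-0.003,-0.018],[0.016,-0.003,-0.018]]}}

```text
time: 4.32
position: [0.444, 0.0565, 0.0916]
tool_rot: [3.111, -0.072, 0.395]
ft_force: [-0.5, -0.6, 0.2]
grip_width: 0.557
grip_force: 0.0
```

Run:
```python
from h import *
gor(.1,.25,[-137,42,90],[-137,42,38])
a=snap('side','s1.png')[150:330,250:430,::-1]; cv2.imwrite('pics/s1c.png',cv2.resize(a,None,fx=3.3,fy=3.3,interpolation=2))
```

```text
case pos [-135.1   41.8   91.6] dr [-0.0008 -0.0024 -0.0001] F [-0.5 -0.6  0.2] w 48.5 gf 0.0 t 4.3
[-137, 42, 90] [-2.3  0.   1.1]
[-137, 42, 38] [-15.3   0.1  51.4]
```

View pics/s1c.png

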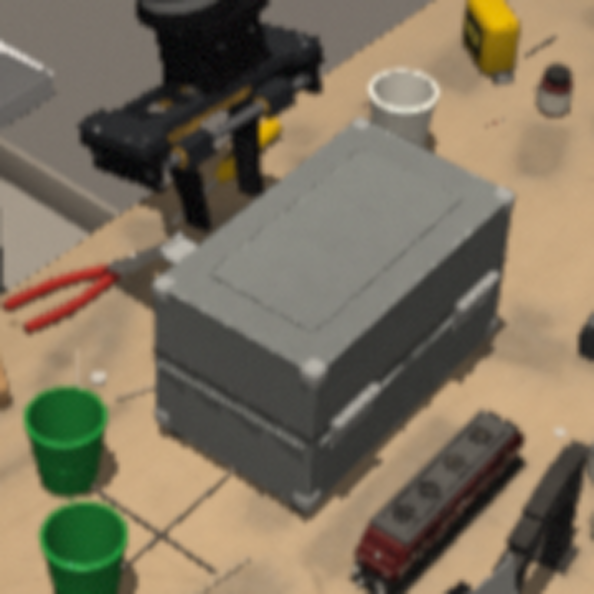

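The tab is visible at (180,248) and the gripper stands clear in front of it. Descending to the handle.

Request:
{"fn": "send_rows", "kwargs": {"xyz": [[-3,0,6],[-5,0,12],[-7,0,18],[-9,0,24],[-10,0,30],[-12,0,36],[-13,0,42],[-14,0,47],[-15,0,51],[-15,0,51]], "dr": [[0,0,0],[0,0,0],[0,0,0],[0,0,0],[0,0,0],[0,0,0],[0,0,0],[0,0,0],[0,0,0],[0,0,0]]}}

```text
time: 5.2
position: [0.4406, 0.0562, 0.0363]
tool_rot: [3.111, -0.072, 0.389]
ft_force: [0.3, -0.7, -0.3]
grip_width: 0.552
grip_force: 0.0
```

Request:
{"fn": "send_rows", "kwargs": {"xyz": [[0,0,0],[0,0,0],[0,0,0],[0,0,0],[0,0,0],[0,0,0],[0,0,0],[0,0,0],[0,0,0],[0,0,0]], "dr": [[0,0,0],[0,0,0],[0,0,0],[0,0,0],[0,0,0],[0,0,0],[0,0,0],[0,0,0],[0,0,0],[0,0,0]], "jaw": 10, "grip_force": 20}}

```text
time: 6.03
position: [0.4417, 0.0579, 0.0378]
tool_rot: [3.112, -0.07, 0.394]
ft_force: [0.0, 5.1, 0.1]
grip_width: 0.276
grip_force: 19.9
```

Run:
```python
from h import *
s=get_state(); p=Cs(s['position']); v=np.array([p[0]+84,p[2]-68]); r=np.hypot(*v); th0=np.arctan2(-v[0],-v[1])-np.radians(60); print(r,th0)
R0=R.from_rotvec(s['tool_rot']); Rl=R0
pts=[];rot=[]
N=30
for k in range(1,N+1):
    th=th0+(2.0-th0)*k/N; ph=th+np.radians(60)
    pts.append([-84-r*np.sin(ph),p[1],68-r*np.cos(ph)])
go(pts[-1])
for i in range(0,3):
    b=W(pts[10*i-1]) if i else s['position']
    print([[int(q) for q in (R0.inv().apply(W(pts[10*i+j])-b)*1e3).round()] for j in range(10)])
```

```text
61.19970918762451 0.007941332995813788
case pos [-137.2   43.4   37.8] dr [ 0.0107 -0.2518 -0.0979] F [0.  5.1 0.1] w 24.0 gf 19.9 t 6.0
[np.float64(-89.7683774425043), np.float64(43.360474561361414), np.float64(128.9272535597217)] [ 68.5  -4.8 -76.4]
[[-1, 0, -4], [-2, 0, -8], [-2, 0, -12], [-2, 1, -16], [-2, 1, -20], [-2, 1, -24], [-1, 1, -28], [0, 1, -32], [1, 1, -36], [3, 1, -40]]
[[2, 0, -4], [4, 0, -7], [6, 0, -11], [8, 0, -14], [11, -1, -17], [14, -1, -20], [17, -1, -23], [20, -1, -25], [23, -2, -28], [27, -2, -30]]
[[4, 0, -2], [7, -1, -3], [11, -1, -5], [15, -1, -6], [19, -2, -7], [23, -2, -7], [27, -2, -8], [31, -3, -8], [35, -3, -7], [39, -4, -7]]
```

Request:
{"fn": "send_rows", "kwargs": {"xyz": [[-1,0,-4],[-2,0,-8],[-2,0,-12],[-2,1,-16],[-2,1,-20],[-2,1,-24],[-1,1,-28],[0,1,-32],[1,1,-36],[3,1,-40]], "dr": [[0,0,0],[0,0,0],[0,0,0],[0,0,0],[0,0,0],[0,0,0],[0,0,0],[0,0,0],[0,0,0],[0,0,0]]}}

```text
time: 6.87
position: [0.4337, 0.0574, 0.0767]
tool_rot: [3.113, -0.069, 0.391]
ft_force: [-1.2, 7.0, -3.6]
grip_width: 0.278
grip_force: 20.2
```

Request:
{"fn": "send_rows", "kwargs": {"xyz": [[2,0,-4],[4,0,-7],[6,0,-11],[8,0,-14],[11,-1,-17],[14,-1,-20],[17,-1,-23],[20,-1,-25],[23,-2,-28],[27,-2,-30]], "dr": [[0,0,0],[0,0,0],[0,0,0],[0,0,0],[0,0,0],[0,0,0],[0,0,0],[0,0,0],[0,0,0],[0,0,0]]}}

```text
time: 7.7
position: [0.4506, 0.0586, 0.1114]
tool_rot: [3.113, -0.069, 0.384]
ft_force: [-5.3, 7.6, -0.1]
grip_width: 0.281
grip_force: 20.3
```

Request:
{"fn": "send_rows", "kwargs": {"xyz": [[4,0,-2],[7,-1,-3],[11,-1,-5],[15,-1,-6],[19,-2,-7],[23,-2,-7],[27,-2,-8],[31,-3,-8],[35,-3,-7],[39,-4,-7]], "dr": [[0,0,0],[0,0,0],[0,0,0],[0,0,0],[0,0,0],[0,0,0],[0,0,0],[0,0,0],[0,0,0],[0,0,0]]}}

```text
time: 8.53
position: [0.4877, 0.0606, 0.1284]
tool_rot: [3.113, -0.071, 0.386]
ft_force: [-4.3, 3.8, -0.0]
grip_width: 0.274
grip_force: 20.0
```

Run:
```python
from h import *
s=get_state(); p=Cs(s['position']); v=np.array([p[0]+84,p[2]-68]); print(np.hypot(*v),np.arctan2(-v[0],-v[1])-np.radians(60))
go([-89,43,129])
```

```text
60.86189388774544 1.9755029133783275
case pos [-91.2  43.6 128.4] dr [ 0.0109 -0.2468 -0.0985] F [-4.3  3.8 -0. ] w 23.9 gf 20.0 t 8.5
[-89, 43, 129] [2.3 0.4 0. ]
```

Request:
{"fn": "send_rows", "kwargs": {"xyz": [[0,0,0],[0,0,0],[0,0,0],[0,0,0],[0,0,-10],[0,0,-20],[0,0,-35],[0,0,-50],[0,0,-60],[0,0,-60]], "dr": [[0,0,0],[0,0,0],[0,0,0],[0,0,0],[0,0,0],[0,0,0],[0,0,0],[0,0,0],[0,0,0],[0,0,0]], "jaw": 48}}

```text
time: 9.37
position: [0.4758, 0.0601, 0.1908]
tool_rot: [3.11, -0.072, 0.401]
ft_force: [0.4, -0.4, -0.0]
grip_width: 0.549
grip_force: 0.0
```

Run:
```python
from h import *
go([-99,-55,190])
```

```text
case pos [-103.1   43.7  190.8] dr [ 0.0115 -0.2564 -0.0996] F [ 0.4 -0.4 -0. ] w 47.7 gf 0.0 t 9.4
[-99, -55, 190] [13.3 97.8  4.2]
```

Request:
{"fn": "send_rows", "kwargs": {"xyz": [[2,16,1],[4,33,1],[7,49,2],[9,65,3],[11,82,3],[13,98,4],[13,98,4],[13,98,4],[13,98,4],[13,98,4]], "dr": [[0.002,-0.043,-0.017],[0.004,-0.086,-0.033],[0.006,-0.128,-0.05],[0.008,-0.171,-0.066],[0.01,-0.214,-0.083],[0.011,-0.256,-0.1],[0.011,-0.256,-0.1],[0.011,-0.256,-0.1],[0.011,-0.256,-0.1],[0.011,-0.256,-0.1]]}}

```text
time: 10.2
position: [0.483, -0.0376, 0.1864]
tool_rot: [3.14, 0.087, -0.008]
ft_force: [-0.9, -0.0, -0.4]
grip_width: 0.551
grip_force: 0.0
```

Run:
```python
from h import *
go([-99,-55,118])
for n in('top','side'): snap(n,n+'2.png')
a=cv2.imread('pics/top2.png')[160:280,240:400]; b=cv2.imread('pics/side2.png')[150:270,250:410]
cv2.imwrite('pics/ts2.png',cv2.resize(np.hstack([a,b]),None,fx=2.5,fy=2.5,interpolation=2))
```

```text
case pos [-101.2  -54.2  186.4] dr [0.0007 0.0054 0.0017] F [-0.9 -0.  -0.4] w 47.9 gf 0.0 t 10.2
[-99, -55, 118] [ 2.6  0.8 68.4]
```

View pics/ts2.png

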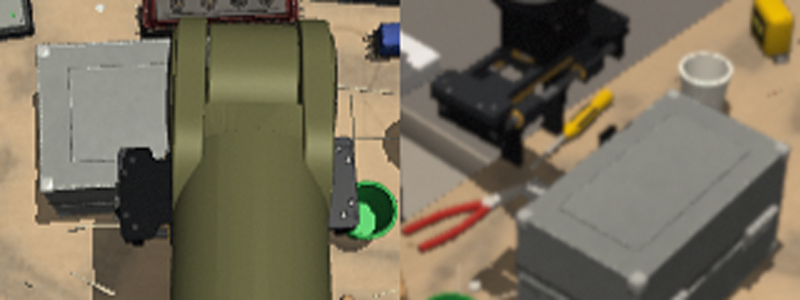

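In the side view the lever stands up at (607,135) and the tab is free at (535,190). Taking the tab now.

Request:
{"fn": "send_rows", "kwargs": {"xyz": [[2,1,8],[3,1,16],[3,1,24],[3,1,32],[3,1,40],[3,1,48],[3,1,55],[3,1,62],[3,1,69],[3,1,69]], "dr": [[0,0,0],[0,0,0],[0,0,0],[0,0,0],[0,0,0],[0,0,0],[0,0,0],[0,0,0],[0,0,0],[0,0,0]]}}

```text
time: 11.13
position: [0.4851, -0.0397, 0.1159]
tool_rot: [3.139, 0.085, -0.013]
ft_force: [0.4, -1.3, -0.2]
grip_width: 0.55
grip_force: 0.0
```

Request:
{"fn": "send_rows", "kwargs": {"xyz": [[0,0,0],[0,0,0],[0,0,0],[0,0,0],[0,0,0],[0,0,0],[0,0,0],[0,0,0],[0,0,0],[0,0,0]], "dr": [[0,0,0],[0,0,0],[0,0,0],[0,0,0],[0,0,0],[0,0,0],[0,0,0],[0,0,0],[0,0,0],[0,0,0]], "jaw": 10, "grip_force": 25}}

```text
time: 11.97
position: [0.4864, -0.0371, 0.118]
tool_rot: [-3.138, -0.087, 0.008]
ft_force: [-1.0, 4.9, 1.1]
grip_width: 0.273
grip_force: 25.0
```

```bash
cat > arc.py <<'E'
from h import *
import sys
def arc(hx,hz,dth,n,off=None):
    s=get_state(); p=Cs(s['position']); v=np.array([p[0]-hx,p[2]-hz]); R0=R.from_rotvec(s['tool_rot'])
    print('r',np.hypot(*v),'ang',np.degrees(np.arctan2(v[1],v[0])))
    b=s['position']
    for i in range(n):
        rows=[]
        for j in range(1,11):
            a=dth*(i*10+j)/(10*n); c,sn=np.cos(a),np.sin(a)
            q=W([hx+c*v[0]+sn*v[1],p[1],hz-sn*v[0]+c*v[1]]); rows.append([int(k) for k in (R0.inv().apply(q-b)*1e3).round()])
        b=q; print(rows)
E
python3 - <<'E'
from arc import *
go([-99,-55,116]); arc(74,86,1.84,5)
E
```

```text
case pos [-97.8 -53.8 118. ] dr [-0.0022  0.0048  0.0017] F [-1.   4.9  1.1] w 23.7 gf 25.0 t 12.0
[-99, -55, 116] [-1.2  1.2  2. ]
r 174.73456050321673 ang 169.45145015548817
[[1, 0, -6], [3, 0, -13], [4, 0, -19], [6, 0, -25], [9, 0, -31], [11, 0, -37], [14, 0, -43], [16, 0, -49], [19, 0, -54], [23, 0, -60]]
[[3, 0, -5], [7, 0, -11], [11, 0, -16], [15, 0, -21], [19, 0, -26], [24, 0, -30], [28, 0, -35], [33, 0, -39], [38, 0, -44], [43, 0, -48]]
[[5, 0, -4], [10, 0, -7], [16, 0, -11], [21, 0, -14], [27, 0, -17], [33, 0, -20], [39, 0, -23], [45, 0, -25], [51, 0, -27], [57, 0, -29]]
[[6, 0, -2], [12, 0, -3], [19, 0, -4], [25, 0, -5], [31, 0, -6], [38, 0, -7], [44, 0, -7], [51, 0, -7], [57, 0, -7], [64, 0, -7]]
[[6, 0, 1], [13, 0, 2], [19, 0, 3], [25, 0, 4], [32, 0, 6], [38, 0, 7], [44, 0, 9], [50, 0, 12], [56, 0, 14], [62, 0, 17]]
```

Request:
{"fn": "send_rows", "kwargs": {"xyz": [[1,0,-6],[3,0,-13],[4,0,-19],[6,0,-25],[9,0,-31],[11,0,-37],[14,0,-43],[16,0,-49],[19,0,-54],[23,0,-60]], "dr": [[0,0,0],[0,0,0],[0,0,0],[0,0,0],[0,0,0],[0,0,0],[0,0,0],[0,0,0],[0,0,0],[0,0,0]]}}

```text
time: 12.8
position: [0.5077, -0.0358, 0.1767]
tool_rot: [-3.138, -0.087, 0.015]
ft_force: [-3.9, 5.5, -1.9]
grip_width: 0.274
grip_force: 25.0
```

Request:
{"fn": "send_rows", "kwargs": {"xyz": [[3,0,-5],[7,0,-11],[11,0,-16],[15,0,-21],[19,0,-26],[24,0,-30],[28,0,-35],[33,0,-39],[38,0,-44],[43,0,-48]], "dr": [[0,0,0],[0,0,0],[0,0,0],[0,0,0],[0,0,0],[0,0,0],[0,0,0],[0,0,0],[0,0,0],[0,0,0]]}}

```text
time: 13.63
position: [0.5508, -0.0334, 0.2252]
tool_rot: [-3.138, -0.088, 0.016]
ft_force: [-4.9, 4.6, 0.9]
grip_width: 0.27
grip_force: 25.0
```

Request:
{"fn": "send_rows", "kwargs": {"xyz": [[5,0,-4],[10,0,-7],[16,0,-11],[21,0,-14],[27,0,-17],[33,0,-20],[39,0,-23],[45,0,-25],[51,0,-27],[57,0,-29]], "dr": [[0,0,0],[0,0,0],[0,0,0],[0,0,0],[0,0,0],[0,0,0],[0,0,0],[0,0,0],[0,0,0],[0,0,0]]}}

```text
time: 14.47
position: [0.609, -0.0302, 0.2548]
tool_rot: [-3.138, -0.088, 0.012]
ft_force: [-3.0, 4.6, 3.3]
grip_width: 0.274
grip_force: 25.0
```

Run:
```python
from arc import *
arc(74,86,.74,2); go([0,0,0])
```

```text
r 175.7576019658267 ang 106.17571507486709
[[6, 0, -2], [13, 0, -3], [19, 0, -5], [25, 0, -6], [32, 0, -6], [38, 0, -7], [45, 0, -7], [51, 0, -7], [58, 0, -7], [64, 0, -7]]
[[6, 0, 1], [13, 0, 2], [19, 0, 3], [26, 0, 4], [32, 0, 6], [38, 0, 7], [44, 0, 9], [50, 0, 12], [56, 0, 14], [62, 0, 17]]
case pos [ 25.  -53.5 254.8] dr [-0.0024  0.0073  0.0024] F [-3.   4.6  3.3] w 23.9 gf 25.0 t 14.5
[0, 0, 0] [-23.1 -53.  255.1]
```

Request:
{"fn": "send_rows", "kwargs": {"xyz": [[6,0,-2],[13,0,-3],[19,0,-5],[25,0,-6],[32,0,-6],[38,0,-7],[45,0,-7],[51,0,-7],[58,0,-7],[64,0,-7]], "dr": [[0,0,0],[0,0,0],[0,0,0],[0,0,0],[0,0,0],[0,0,0],[0,0,0],[0,0,0],[0,0,0],[0,0,0]]}}

```text
time: 15.3
position: [0.6742, -0.0266, 0.2616]
tool_rot: [-3.138, -0.088, 0.007]
ft_force: [-1.0, 4.1, 2.4]
grip_width: 0.276
grip_force: 25.0
```

Request:
{"fn": "send_rows", "kwargs": {"xyz": [[6,0,1],[13,0,2],[19,0,3],[25,0,4],[31,0,6],[37,0,7],[43,0,9],[49,0,11],[54,0,13],[59,0,16]], "dr": [[0,0,0],[0,0,0],[0,0,0],[0,0,0],[0,0,0],[0,0,0],[0,0,0],[0,0,0],[0,0,0],[0,0,0]]}}

```text
time: 16.13
position: [0.7338, -0.0232, 0.2455]
tool_rot: [-3.138, -0.089, 0.004]
ft_force: [0.6, 5.2, 4.7]
grip_width: 0.269
grip_force: 25.0
```

Request:
{"fn": "send_rows", "kwargs": {"xyz": [[0,0,0],[0,0,0],[0,0,0],[0,0,0],[0,0,0],[0,0,-10],[0,0,-25],[0,0,-40],[0,0,-50],[0,0,-50]], "dr": [[0,0,0],[0,0,0],[0,0,0],[0,0,0],[0,0,0],[0,0,0],[0,0,0],[0,0,0],[0,0,0],[0,0,0]], "jaw": 48}}

```text
time: 16.97
position: [0.7338, -0.0265, 0.2981]
tool_rot: [3.139, 0.084, 0.0]
ft_force: [-0.5, 0.2, 0.7]
grip_width: 0.554
grip_force: 0.0
```

Run:
```python
from h import *
go([-155,-304,140],[-155,-304,60])
```

```text
case pos [149.9 -56.5 298.1] dr [ 0.0015  0.     -0.    ] F [-0.5  0.2  0.7] w 48.2 gf 0.0 t 17.0
[-155, -304, 140] [-304.9  247.2  158.5]
[-155, -304, 60] [-304.9  247.1  238.5]
```

```bash
cat >> h.py <<'E'
def cups(n='top',draw=None):
    a=get_image(n)[:,:,::-1].copy(); 
    if draw: cv2.imwrite('pics/'+draw,a)
    out=[]
    for p in OLD:
        u,v=proj('top',[p[0],p[1],.064])[0].round().astype(int); m=36
        hsv=cv2.cvtColor(a[v-m:v+m,u-m:u+m].copy(),cv2.COLOR_BGR2HSV)
        w=((hsv[:,:,1]<40)&(hsv[:,:,2]>150)).astype(np.uint8)
        w=cv2.morphologyEx(w,cv2.MORPH_CLOSE,np.ones((9,9)))
        cs,_=cv2.findContours(w,cv2.RETR_EXTERNAL,cv2.CHAIN_APPROX_NONE)
        for c in cs:
            if cv2.contourArea(c)<150: continue
            (eu,ev),ax,_=cv2.fitEllipse(c); q=onz('top',(eu+u-m,ev+v-m),.064); print(p,np.round(ax,1),q.round(4),'case',Cs(q).round(1))
OLD=[(.4427,.2793),(.4421,-.2898),(.5904,-.341)]
E
python3 - <<'E'
from h import *
cups(draw='top3.png'); snap('side','side3.png')
a=cv2.imread('pics/top3.png')[100:300,180:500]; b=cv2.imread('pics/side3.png')[110:310,200:520]
cv2.imwrite('pics/ts3.png',cv2.resize(np.vstack([a,b]),None,fx=1.5,fy=1.5,interpolation=2))
E
```

```text
(0.4427, 0.2793) [22.8 23.7] [0.4442 0.2818 0.064 ] case [-122.8  266.9   64. ]
(0.4421, -0.2898) [21.7 29.7] [ 0.4414 -0.296   0.064 ] case [-156.6 -310.    64. ]
(0.5904, -0.341) [21.7 25. ] [ 0.5935 -0.3437  0.064 ] case [  -7.2 -365.8   64. ]
```

View pics/ts3.png

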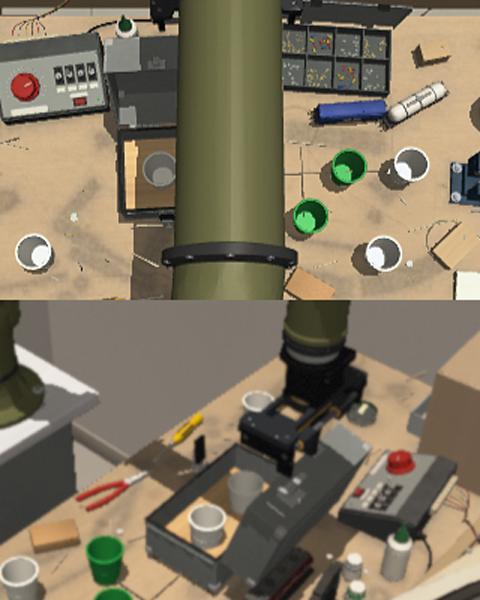

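The lid stands fully open with both holders visible, and the cups have not moved. Picking the near-right cup.

Request:
{"fn": "send_rows", "kwargs": {"xyz": [[-30,25,0],[-61,49,0],[-91,74,0],[-122,99,0],[-152,123,0],[-183,148,0],[-213,173,0],[-244,198,0],[-274,222,0],[-305,247,0]], "dr": [[0,0,0],[0,0,0],[0,0,0],[0,0,0],[0,0,0],[0,0,0],[0,0,0],[0,0,0],[0,0,0],[0,0,0]], "jaw": 76}}

```text
time: 17.9
position: [0.4393, -0.2898, 0.2951]
tool_rot: [3.14, 0.085, -0.011]
ft_force: [0.5, -0.4, 0.9]
grip_width: 0.871
grip_force: 0.0
```

Request:
{"fn": "send_rows", "kwargs": {"xyz": [[0,0,20],[0,0,40],[0,0,60],[0,0,80],[0,0,100],[0,0,120],[0,0,138],[0,0,138],[0,0,138],[0,0,138]], "dr": [[0,0,0],[0,0,0],[0,0,0],[0,0,0],[0,0,0],[0,0,0],[0,0,0],[0,0,0],[0,0,0],[0,0,0]]}}

```text
time: 18.73
position: [0.4409, -0.2897, 0.1588]
tool_rot: [3.139, 0.084, -0.008]
ft_force: [-0.2, -0.6, -0.2]
grip_width: 0.875
grip_force: 0.0
```

Run:
```python
from h import *
go([-155.5,-304,61]); snap('side','side4.png')
a=cv2.imread('pics/side4.png')[200:350,120:320]
for p,c in(([.4421,-.2898,.064],(0,0,255)),([.4421,-.2898,0],(255,0,0))):
    u=proj('side',p)[0]-[120,200]; cv2.circle(a,tuple(u.round().astype(int)),2,c,1)
cv2.imwrite('pics/s4c.png',cv2.resize(a,None,fx=2.5,fy=2.5,interpolation=2))
```

```text
case pos [-156.7 -303.6  158.8] dr [0.0014 0.005  0.0002] F [-0.2 -0.6 -0.2] w 76.1 gf 0.0 t 18.7
[-155.5, -304, 61] [ 1.7  0.2 97.8]
```

View pics/s4c.png

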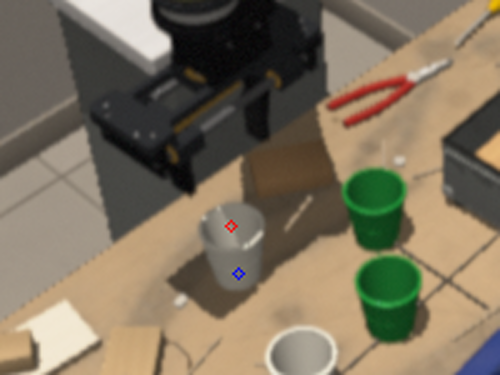

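Request:
{"fn": "send_rows", "kwargs": {"xyz": [[1,0,15],[2,0,30],[2,0,45],[2,0,60],[2,0,72],[2,0,82],[2,0,90],[2,0,96],[2,0,98],[2,0,98]], "dr": [[0,0,0],[0,0,0],[0,0,0],[0,0,0],[0,0,0],[0,0,0],[0,0,0],[0,0,0],[0,0,0],[0,0,0]]}}

```text
time: 19.62
position: [0.4421, -0.2895, 0.0599]
tool_rot: [3.139, 0.085, -0.009]
ft_force: [-0.4, -0.3, 0.7]
grip_width: 0.874
grip_force: 0.0
```

Request:
{"fn": "send_rows", "kwargs": {"xyz": [[0,0,0],[0,0,0],[0,0,0],[0,0,0],[0,0,0],[0,0,0],[0,0,0],[0,0,0],[0,0,0],[0,0,0]], "dr": [[0,0,0],[0,0,0],[0,0,0],[0,0,0],[0,0,0],[0,0,0],[0,0,0],[0,0,0],[0,0,0],[0,0,0]], "jaw": 45, "grip_force": 8}}

```text
time: 20.45
position: [0.4425, -0.2898, 0.0605]
tool_rot: [3.139, 0.084, -0.008]
ft_force: [-0.0, -0.3, 3.3]
grip_width: 0.652
grip_force: 7.9
```

Request:
{"fn": "send_rows", "kwargs": {"xyz": [[0,0,-8],[0,0,-20],[0,0,-35],[0,0,-50],[0,0,-65],[0,0,-80],[0,0,-95],[0,0,-105],[0,0,-110],[0,0,-110]], "dr": [[0,0,0],[0,0,0],[0,0,0],[0,0,0],[0,0,0],[0,0,0],[0,0,0],[0,0,0],[0,0,0],[0,0,0]]}}

```text
time: 21.28
position: [0.4433, -0.2896, 0.1716]
tool_rot: [3.138, 0.085, -0.005]
ft_force: [0.3, 0.5, -0.2]
grip_width: 0.651
grip_force: 8.0
```

Run:
```python
from h import *
go([0,-52,190],[0,-52,106])
```

```text
case pos [-154.3 -303.7  171.6] dr [0.002  0.0035 0.0003] F [ 0.3  0.5 -0.2] w 56.6 gf 8.0 t 21.3
[0, -52, 190] [ 154.3 -251.6  -19.5]
[0, -52, 106] [ 154.6 -251.8   64.5]
```

Request:
{"fn": "send_rows", "kwargs": {"xyz": [[8,-12,-5],[23,-37,-10],[40,-65,-20],[58,-95,-20],[77,-126,-20],[97,-158,-20],[117,-190,-20],[135,-219,-20],[148,-241,-20],[154,-252,-20]], "dr": [[0,0,0],[0,0,0],[0,0,0],[0,0,0],[0,0,0],[0,0,0],[0,0,0],[0,0,0],[0,0,0],[0,0,0]]}}

```text
time: 22.12
position: [0.5836, -0.0244, 0.1876]
tool_rot: [-3.139, -0.093, 0.011]
ft_force: [-0.9, 0.0, -1.3]
grip_width: 0.652
grip_force: 8.0
```

Run:
```python
from h import *
go([0,-52,110]); 
b=cv2.imread('pics/side3.png').copy(); a0=snap('side','side5.png')[:,:,::-1].copy()
ims=[]
t=np.linspace(0,2*np.pi,60)
def ring(im,x,y,z,r,c):
    q=[proj('side',W([x+r*np.cos(k),y+r*np.sin(k),z]))[0] for k in t]
    cv2.polylines(im,[(np.array(q)*4).round().astype(int)],True,c,1)
p=Cs(get_state()['position'])
B=cv2.resize(b,None,fx=4,fy=4,interpolation=2); ring(B,0,-52,82,29,(0,0,255)); ring(B,0,52,82,29,(0,0,255))
D=cv2.resize(a0,None,fx=4,fy=4,interpolation=2); ring(D,p[0],p[1],p[2]+3.5,29,(0,0,255)); ring(D,0,-52,82,29,(0,0,255))
cv2.imwrite('pics/rings.png',np.hstack([B[860:1300,1250:1650],D[720:1160,1250:1650]]))
```

```text
case pos [ -0.  -46.4 187.6] dr [-0.0012  0.0071  0.0058] F [-0.9  0.  -1.3] w 56.8 gf 8.0 t 22.1
[0, -52, 110] [ 0.5  5.6 77.6]
```

View pics/rings.png

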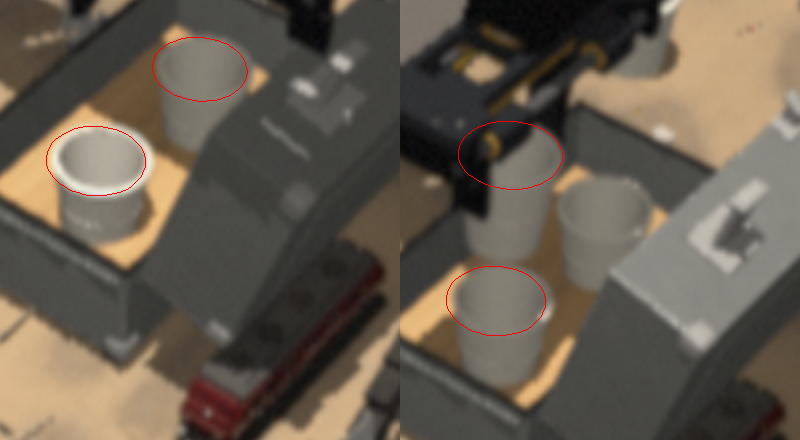

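Run:
```python
from h import *
for y in(52,-52):
    u=proj('side',W([0,y,82]))[0]; print(y,[ (Cs(onz('side',u+d,.082))).round(1) for d in ([1.25,0],[1.25,.5],[1.25,-.5])])
    u=proj('top',W([0,y,82]))[0]; print('top pred',u)
p=Cs(get_state()['position']); u=proj('side',W([p[0],p[1],p[2]+3.5]))[0]; print([Cs(onz('side',u+d,(p[2]+3.5)/1e3)).round(1) for d in([-.25,0],[0,.5])])
a=cv2.imread('pics/top3.png'); u=proj('top',W([0,52,82]))[0]*8
B=cv2.resize(a[190:240,260:320],None,fx=8,fy=8,interpolation=2)
t=np.linspace(0,2*np.pi,60); q=np.array([proj('top',W([29*np.cos(k),52+29*np.sin(k),82]))[0] for k in t])
cv2.polylines(B,[((q-[260,190]+.5)*8-.5).round().astype(int)],True,(0,0,255),1); cv2.imwrite('pics/th.png',B)
```

```text
52 [array([ 2.4, 54. , 82. ]), array([ 3.4, 52.5, 82. ]), array([ 1.3, 55.4, 82. ])]
top pred [286.84619715 212.7285234 ]
-52 [array([  2.3, -50.1,  82. ]), array([  3.3, -51.5,  82. ]), array([  1.2, -48.8,  82. ])]
top pred [328.86566742 210.66728012]
[array([-1.000e-01, -4.600e+01,  1.912e+02]), array([  1.3, -47. , 191.2])]
```

View pics/th.png

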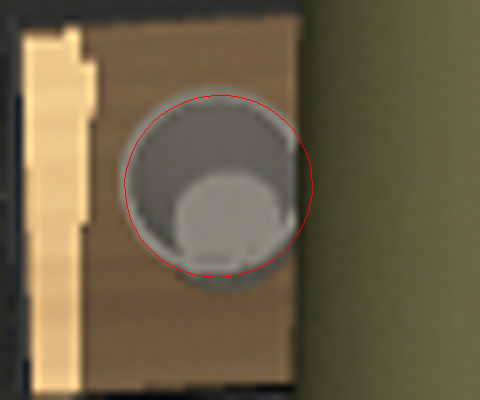

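```bash
python3 - <<'E'
from h import *
x=X.copy(); x[:2]+=A.apply([.002,.0015,0])[:2]; np.save('case.npy',x); print(x)
E
python3 - <<'E'
from h import *
go([0,-52,140],[0,-52,109])
E
```

```text
[0.58302396 0.02355807 0.05360628]
case pos [ -1.7 -47.1 187.7] dr [-0.0017  0.0069  0.007 ] F [ 0.9  2.6 -0.6] w 56.7 gf 8.0 t 22.2
[0, -52, 140] [ 2.   5.  47.6]
[0, -52, 109] [ 2.2  5.  78.6]
```

Request:
{"fn": "send_rows", "kwargs": {"xyz": [[1,2,5],[2,5,10],[2,5,20],[2,5,30],[2,5,40],[2,5,48],[2,5,48],[2,5,48],[2,5,48],[2,5,48]], "dr": [[0,0.007,0.007],[0,0.007,0.007],[0,0.007,0.007],[0,0.007,0.007],[0,0.007,0.007],[0,0.007,0.007],[0,0.007,0.007],[0,0.007,0.007],[0,0.007,0.007],[0,0.007,0.007]]}}

```text
time: 23.0
position: [0.5851, -0.0345, 0.1411]
tool_rot: [3.14, 0.073, 0.002]
ft_force: [0.6, -0.3, -0.7]
grip_width: 0.652
grip_force: 8.7
```

Request:
{"fn": "send_rows", "kwargs": {"xyz": [[0,0,4],[0,0,8],[0,0,12],[0,0,16],[0,0,20],[0,0,23],[0,0,26],[0,0,28],[0,0,28],[0,0,28]], "dr": [[0,0,0],[0,0,0],[0,0,0],[0,0,0],[0,0,0],[0,0,0],[0,0,0],[0,0,0],[0,0,0],[0,0,0]], "grip_force": 5}}

```text
time: 23.83
position: [0.5875, -0.0288, 0.1156]
tool_rot: [-3.136, -0.079, -0.011]
ft_force: [0.9, 8.4, 7.9]
grip_width: 0.682
grip_force: 7.6
```

Run:
```python
from h import *
go([0,-52,107])
```

```text
case pos [  1.6 -52.5 115.6] dr [-0.0049 -0.0072 -0.0032] F [0.9 8.4 7.9] w 59.3 gf 7.6 t 23.8
[0, -52, 107] [-1.7 -0.5  8.6]
```

Request:
{"fn": "send_rows", "kwargs": {"xyz": [[0,0,-3],[0,0,-6],[0,-1,-10],[0,-2,-14],[0,-3,-18],[0,-4,-22],[0,-5,-26],[0,-5,-28],[0,-5,-28],[0,-5,-28]], "dr": [[0,0,0],[0,0,0],[0,0,0],[0,0,0],[0,0,0],[0,0,0],[0,0,0],[0,0,0],[0,0,0],[0,0,0]]}}

```text
time: 24.67
position: [0.5849, -0.0294, 0.1411]
tool_rot: [3.14, 0.074, 0.003]
ft_force: [0.8, 0.8, -0.3]
grip_width: 0.65
grip_force: 7.1
```

Request:
{"fn": "send_rows", "kwargs": {"xyz": [[0,0,0],[0,0,0],[0,0,0],[0,0,0],[0,0,0],[0,0,0],[0,0,0],[0,0,0],[0,0,0],[0,0,0]], "dr": [[0,0,0],[0,0,0],[0,0,0],[0,0,0],[0,0,0],[0,0,0],[0,0,0],[0,0,0],[0,0,0],[0,0,0]]}}

```text
time: 25.5
position: [0.5848, -0.0293, 0.141]
tool_rot: [3.14, 0.074, 0.002]
ft_force: [0.1, -0.5, -0.6]
grip_width: 0.648
grip_force: 7.1
```

Run:
```python
from h import *
go([0,-52,140]); a=snap('side','s6.png')[170:320,280:460,::-1]; cv2.imwrite('pics/s6c.png',cv2.resize(a,None,fx=3.5,fy=3.5,interpolation=2))
```

```text
case pos [ -1.  -52.9 141. ] dr [ 0.001  -0.0014 -0.0067] F [ 0.1 -0.5 -0.6] w 56.4 gf 7.1 t 25.5
[0, -52, 140] [ 1.  -0.9  1. ]
```

View pics/s6c.png

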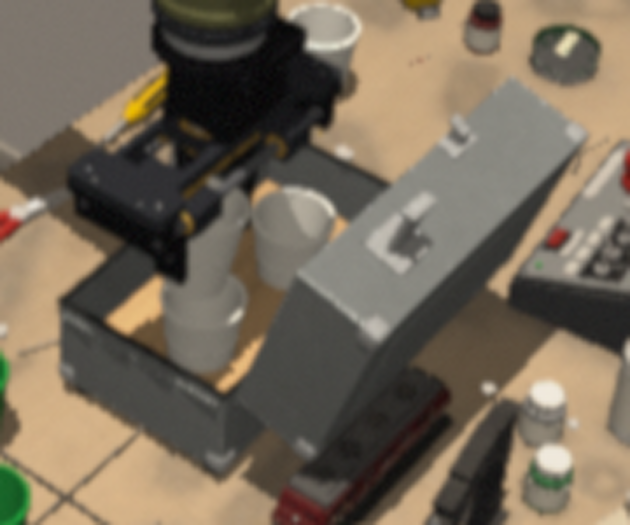

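Request:
{"fn": "send_rows", "kwargs": {"xyz": [[1,-1,0],[1,-1,4],[1,-1,8],[1,-1,12],[1,-1,16],[1,-1,20],[1,-1,23],[1,-1,26],[1,-1,26],[1,-1,26]], "dr": [[0,0,0],[0,0,0],[0,0,0],[0,0,0],[0,0,0],[0,0,0],[0,0,0],[0,0,0],[0,0,0],[0,0,0]]}}

```text
time: 26.38
position: [0.587, -0.0279, 0.1161]
tool_rot: [3.14, 0.074, 0.007]
ft_force: [0.3, 0.6, 3.9]
grip_width: 0.655
grip_force: 5.0
```

Run:
```python
from h import *
go([0,-52,108])
```

```text
case pos [  1.2 -51.6 116.1] dr [ 0.0008 -0.0041 -0.0064] F [0.3 0.6 3.9] w 57.0 gf 5.0 t 26.4
[0, -52, 108] [-1.2  0.4  8.1]
```

Request:
{"fn": "send_rows", "kwargs": {"xyz": [[0,0,0],[0,0,0],[0,0,0],[0,0,1],[0,0,1],[0,0,2],[0,0,2],[0,0,3],[0,0,3],[0,0,3]], "dr": [[0,0,0],[0,0,0],[0,0,0],[0,0,0],[0,0,0],[0,0,0],[0,0,0],[0,0,0],[0,0,0],[0,0,0]], "grip_force": 3}}

```text
time: 27.22
position: [0.5856, -0.0283, 0.1117]
tool_rot: [3.14, 0.074, 0.002]
ft_force: [1.2, 1.0, 4.3]
grip_width: 0.655
grip_force: 3.0
```

Run:
```python
from h import *
go([0,-52,108]); s=get_state(); print(np.round(s['torque'],2))
t=np.linspace(0,2*np.pi,60); p=Cs(s['position'])
a0=snap('side','s7.png')[:,:,::-1].copy(); D=cv2.resize(a0,None,fx=4,fy=4,interpolation=2)
for z,y,x,r in((82,-52,0,29),(p[2]+3.5,p[1],p[0],29),(110,-52,0,29)):
    q=np.array([proj('side',W([x+r*np.cos(k),y+r*np.sin(k),z]))[0] for k in t]); cv2.polylines(D,[(q*4).round().astype(int)],True,(0,0,255),1)
cv2.imwrite('pics/s7c.png',D[800:1300,1200:1700])
```

```text
case pos [ -0.2 -51.9 111.7] dr [ 0.001  -0.001  -0.0067] F [1.2 1.  4.3] w 57.0 gf 3.0 t 27.2
[0, -52, 108] [0.2 0.1 3.7]
[ 0.2  -0.18 -0.02]
```

View pics/s7c.png

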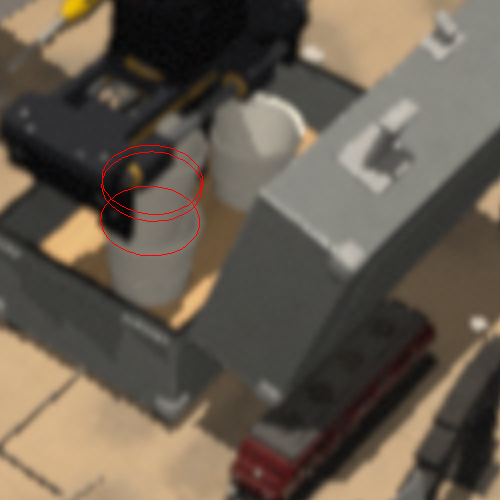

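Request:
{"fn": "send_rows", "kwargs": {"xyz": [[0,0,-1],[0,0,-1],[0,0,-1],[0,0,-1],[0,0,-1],[0,0,-1],[0,0,-1],[0,0,-1],[0,0,-1],[0,0,-1]], "dr": [[0,0,0],[0,0,0],[0,0,0],[0,0,0],[0,0,0],[0,0,0],[0,0,0],[0,0,0],[0,0,0],[0,0,0]], "jaw": 76}}

```text
time: 28.1
position: [0.5858, -0.0283, 0.113]
tool_rot: [3.14, 0.074, 0.002]
ft_force: [0.3, 0.7, 0.1]
grip_width: 0.873
grip_force: 0.0
```

Request:
{"fn": "send_rows", "kwargs": {"xyz": [[0,0,-5],[0,0,-15],[0,0,-30],[0,0,-50],[0,0,-75],[0,0,-100],[0,0,-120],[0,0,-130],[0,0,-130],[0,0,-130]], "dr": [[0,0,0],[0,0,0],[0,0,0],[0,0,0],[0,0,0],[0,0,0],[0,0,0],[0,0,0],[0,0,0],[0,0,0]]}}

```text
time: 28.93
position: [0.5857, -0.0282, 0.2432]
tool_rot: [3.14, 0.074, 0.003]
ft_force: [0.6, -0.9, -0.6]
grip_width: 0.872
grip_force: 0.0
```

Request:
{"fn": "send_rows", "kwargs": {"xyz": [[-10,20,0],[-20,50,0],[-30,80,0],[-40,110,0],[-50,140,0],[-55,170,0],[-60,200,0],[-60,230,0],[-60,250,0],[-60,250,0]], "dr": [[0,0,0],[0,0,0],[0,0,0],[0,0,0],[0,0,0],[0,0,0],[0,0,0],[0,0,0],[0,0,0],[0,0,0]]}}

```text
time: 29.77
position: [0.5347, -0.2866, 0.2407]
tool_rot: [3.138, 0.061, -0.004]
ft_force: [0.4, -0.3, 0.1]
grip_width: 0.871
grip_force: 0.0
```

Run:
```python
from h import *
go([-10,-363,160]); cups(draw='top8.png'); snap('side','s8.png')
a0=cv2.imread('pics/s8.png'); D=cv2.resize(a0,None,fx=4,fy=4,interpolation=2)
t=np.linspace(0,2*np.pi,60)
for z,y,x,r in((82,52,0,29),(110,-52,0,29),(116,-52,0,29)):
    q=np.array([proj('side',W([x+r*np.cos(k),y+r*np.sin(k),z]))[0] for k in t]); cv2.polylines(D,[(q*4+1.5).round().astype(int)],True,(0,0,255),1)
T=cv2.imread('pics/top8.png'); T=cv2.resize(T,None,fx=6,fy=6,interpolation=2)
q=np.array([proj('top',W([29*np.cos(k),-52+29*np.sin(k),110]))[0] for k in t]); cv2.polylines(T,[(q*6+2.5).round().astype(int)],True,(0,0,255),1)
c=proj('top',W([0,-52,110]))[0]*6; c=c.astype(int)
cv2.imwrite('pics/s8c.png',np.hstack([D[780:1260,1210:1610],T[c[1]-240:c[1]+240,c[0]-190:c[0]+190]]))
```

```text
case pos [ -64.9 -307.1  240.7] dr [ 0.0029  0.0029 -0.0146] F [ 0.4 -0.3  0.1] w 75.8 gf 0.0 t 29.8
[-10, -363, 160] [55.9 54.9 80.7]
(0.4427, 0.2793) [22.7 23.8] [0.4442 0.2818 0.064 ] case [-124.8  265.3   64. ]
```

View pics/s8c.png

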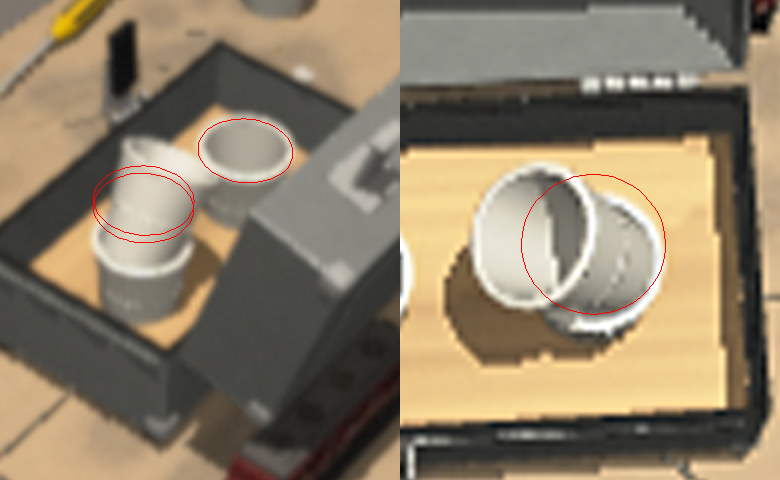

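The cup is leaning in the right holder towards the left and rear: its rim is centred near crop (535,236) in the top view and (170,162) in the side view. I'll triangulate the rim, then stand the cup upright with the jaws.

```bash
cat >> h.py <<'E'
def tri(ut,us):
    L=[]
    for n,u in(('top',ut),('side',us)):
        K,Rm,t,_=cal(n); P=K@np.c_[Rm,t]; L.append(P)
    X4=cv2.triangulatePoints(L[0],L[1],np.array(ut,float).reshape(2,1),np.array(us,float).reshape(2,1)); return (X4[:3]/X4[3]).ravel()
E
python3 - <<'E'
from h import *
from scipy.optimize import least_squares
c=(proj('top',W([0,-52,110]))[0]*6).astype(int)
T=lambda u,v:((np.array([u-400,v])+c-[190,240])-2.5)/6
S=lambda u,v:((np.array([u,v])+[1210,780])-1.5)/4
p=tri(T(535,236),S(170,162)); print('rim c',Cs(p))
# holder rim right: outer arc in top crop right edge ~660, bottom ~336 ; refine via ring render fit
def circ(cen,n,r=29,N=72):
    n=n/np.linalg.norm(n); a=np.cross(n,[1,0,.1]);a/=np.linalg.norm(a); b=np.cross(n,a); k=np.linspace(0,2*np.pi,N)[:,None]
    return cen+r*(np.cos(k)*a+np.sin(k)*b)
def f(x):
    cen=x[:3]; n=np.array([x[3],x[4],1]); q=circ(cen,n); w=np.array([W(i) for i in q]); t=proj('top',w); s=proj('side',w)
    t=t*6+2.5-c+[190,240]+[400,0]; s=s*4+1.5-[1210,780]
    return [ (t[:,0].min()-472)/6,(t[:,0].max()-597)/6,(t[:,1].min()-163)/6,(t[:,1].max()-309)/6,(s[:,0].min()-120)/4,(s[:,0].max()-218)/4,(s[:,1].min()-135)/4,(s[:,1].max()-187)/4]
r=least_squares(f,np.r_[Cs(p),.3,0]); print(r.x.round(2),np.round(r.fun,2))
n=np.array([r.x[3],r.x[4],1]);n/=np.linalg.norm(n); print('foot',(r.x[:3]-64*n).round(1),'tilt deg',np.degrees(np.arccos(n[2])))
E
```

```text
rim c [-7.50193545e-02 -2.80981511e+01  1.28339684e+02]
[-5.6000e-01 -2.8010e+01  1.2911e+02  6.0000e-02  5.3000e-01] [-0.4   0.28  0.26 -0.41  0.49 -0.68  0.32 -0.29]
foot [ -4.1 -58.1  72.7] tilt deg 28.22708851478345
```

Request:
{"fn": "send_rows", "kwargs": {"xyz": [[8,-34,0],[16,-68,0],[24,-102,0],[33,-136,0],[41,-170,0],[49,-204,0],[57,-238,0],[66,-273,0],[66,-273,0],[66,-273,0]], "dr": [[0,0,-0.015],[0,0,-0.015],[0,0,-0.015],[0,0,-0.015],[0,0,-0.015],[0,0,-0.015],[0,0,-0.015],[0,0,-0.015],[0,0,-0.015],[0,0,-0.015]], "jaw": 87}}

```text
time: 30.7
position: [0.5898, 0.0006, 0.2419]
tool_rot: [-3.139, -0.111, 0.001]
ft_force: [-0.4, -0.8, -0.6]
grip_width: 1.0
grip_force: 0.0
```

Request:
{"fn": "send_rows", "kwargs": {"xyz": [[0,0,0],[0,0,0],[0,0,0],[0,0,0],[0,0,0],[0,0,0],[0,0,0],[0,0,0],[0,0,0],[0,0,0]], "dr": [[0,0,0],[0,0,0],[0,0,0],[0,0,0],[0,0,0],[0,0,0],[0,0,0],[0,0,0],[0,0,0],[0,0,0]]}}

```text
time: 31.53
position: [0.5906, -0.0049, 0.243]
tool_rot: [3.139, 0.097, 0.002]
ft_force: [0.0, -0.3, -0.2]
grip_width: 1.002
grip_force: 0.0
```

Run:
```python
from h import *
go([0,-35,160],[0,-35,117])
```

```text
case pos [  6.  -28.8 243. ] dr [ 0.001  -0.0014  0.0083] F [ 0.  -0.3 -0.2] w 87.2 gf 0.0 t 31.5
[0, -35, 160] [-6.2  6.  83. ]
[0, -35, 117] [ -6.2   6.  126. ]
```

Request:
{"fn": "send_rows", "kwargs": {"xyz": [[-3,3,0],[-6,6,15],[-6,6,30],[-6,6,48],[-6,6,66],[-6,6,84],[-6,6,100],[-6,6,115],[-6,6,126],[-6,6,126]], "dr": [[0,0,0.008],[0,0,0.008],[0,0,0.008],[0,0,0.008],[0,0,0.008],[0,0,0.008],[0,0,0.008],[0,0,0.008],[0,0,0.008],[0,0,0.008]]}}

```text
time: 32.37
position: [0.5832, -0.0117, 0.1144]
tool_rot: [3.139, 0.084, -0.005]
ft_force: [-0.6, -0.0, -0.2]
grip_width: 1.001
grip_force: 0.0
```

Request:
{"fn": "send_rows", "kwargs": {"xyz": [[0,2,0],[0,4,0],[0,6,0],[0,8,0],[0,10,0],[0,12,0],[0,14,0],[0,16,0],[0,17,0],[0,17,0]], "dr": [[0,0,0],[0,0,0],[0,0,0],[0,0,0],[0,0,0],[0,0,0],[0,0,0],[0,0,0],[0,0,0],[0,0,0]]}}

```text
time: 33.2
position: [0.5866, -0.0238, 0.1179]
tool_rot: [-3.136, -0.089, -0.005]
ft_force: [-0.6, 8.0, 3.4]
grip_width: 0.997
grip_force: 4.1
```

Run:
```python
from h import *
go([0,-52,117])
```

```text
case pos [  1.1 -47.5 117.9] dr [-0.0046 -0.003   0.003 ] F [-0.6  8.   3.4] w 86.8 gf 4.1 t 33.2
[0, -52, 117] [-1.1  4.5  0.9]
```

Request:
{"fn": "send_rows", "kwargs": {"xyz": [[0,-4,0],[0,-8,0],[0,-12,0],[0,-16,0],[0,-16,3],[0,-16,6],[0,-16,9],[0,-16,12],[0,-16,12],[0,-16,12]], "dr": [[0,0,0],[0,0,0],[0,0,0],[0,0,0],[0,0,0],[0,0,0],[0,0,0],[0,0,0],[0,0,0],[0,0,0]]}}

```text
time: 34.03
position: [0.5849, -0.0127, 0.1045]
tool_rot: [3.139, 0.084, 0.001]
ft_force: [0.4, -0.2, 1.0]
grip_width: 1.004
grip_force: 0.0
```

Run:
```python
from h import *
go([0,-36,105]); snap('top','t9.png'); snap('side','s9.png')
```

```text
case pos [ -0.  -36.3 104.5] dr [ 0.0011 -0.0006 -0.0001] F [ 0.4 -0.2  1. ] w 87.3 gf 0.0 t 34.0
[0, -36, 105] [ 0.  -0.3 -0.5]
```

Request:
{"fn": "send_rows", "kwargs": {"xyz": [[0,0,0],[0,0,0],[0,0,0],[0,0,0],[0,0,0],[0,0,0],[0,0,0],[0,0,0],[0,0,0],[0,0,0]], "dr": [[0,0,0],[0,0,0],[0,0,0],[0,0,0],[0,0,0],[0,0,0],[0,0,0],[0,0,0],[0,0,0],[0,0,0]], "jaw": 45, "grip_force": 6}}

```text
time: 34.97
position: [0.5855, -0.0148, 0.1053]
tool_rot: [3.137, 0.082, 0.004]
ft_force: [0.7, -5.5, 1.0]
grip_width: 0.841
grip_force: 5.4
```

Request:
{"fn": "send_rows", "kwargs": {"xyz": [[0,0,-4],[0,0,-9],[0,0,-14],[0,0,-20],[0,0,-26],[0,0,-32],[0,0,-40],[0,0,-48],[0,0,-54],[0,0,-54]], "dr": [[0,0,0],[0,0,0],[0,0,0],[0,0,0],[0,0,0],[0,0,0],[0,0,0],[0,0,0],[0,0,0],[0,0,0]]}}

```text
time: 35.8
position: [0.5862, -0.0123, 0.161]
tool_rot: [3.139, 0.085, 0.007]
ft_force: [-0.3, -0.3, 0.1]
grip_width: 0.747
grip_force: 5.4
```

Run:
```python
from h import *
go([0,-36,250]);
```

```text
case pos [  1.3 -36.  161. ] dr [ 0.0011 -0.0046  0.0002] F [-0.3 -0.3  0.1] w 65.0 gf 5.4 t 35.8
[0, -36, 250] [ -0.8   0.1 -89. ]
```

Request:
{"fn": "send_rows", "kwargs": {"xyz": [[0,0,-10],[0,0,-20],[0,0,-30],[0,0,-40],[0,0,-50],[0,0,-60],[0,0,-70],[0,0,-70],[0,0,-70],[0,0,-70]], "dr": [[0,0,0],[0,0,0],[0,0,0],[0,0,0],[0,0,0],[0,0,0],[0,0,0],[0,0,0],[0,0,0],[0,0,0]], "grip_force": 18}}

```text
time: 36.63
position: [0.5847, -0.0123, 0.2286]
tool_rot: [3.139, 0.085, 0.001]
ft_force: [-0.2, -0.4, -0.6]
grip_width: 0.738
grip_force: 16.3
```

Run:
```python
from h import *
go([-155,-304,230],[-155,-304,80],[-155,-304,60])
```

```text
case pos [-2.000e-01 -3.590e+01  2.286e+02] dr [ 0.001  -0.0007  0.0003] F [-0.2 -0.4 -0.6] w 64.2 gf 16.3 t 36.6
[-155, -304, 230] [-154.9  268.    -1.3]
[-155, -304, 80] [-155.   267.9  148.7]
[-155, -304, 60] [-155.   267.9  168.7]
```

Request:
{"fn": "send_rows", "kwargs": {"xyz": [[-10,18,0],[-28,48,0],[-46,80,0],[-66,114,0],[-86,149,0],[-106,183,0],[-124,215,0],[-140,243,0],[-151,262,0],[-155,268,0]], "dr": [[0,0,0],[0,0,0],[0,0,0],[0,0,0],[0,0,0],[0,0,0],[0,0,0],[0,0,0],[0,0,0],[0,0,0]]}}

```text
time: 37.47
position: [0.4415, -0.2925, 0.2284]
tool_rot: [3.139, 0.074, -0.001]
ft_force: [-0.6, 0.1, -0.1]
grip_width: 0.74
grip_force: 16.3
```

Request:
{"fn": "send_rows", "kwargs": {"xyz": [[0,0,15],[0,0,32],[0,0,50],[0,0,68],[0,0,86],[0,0,104],[0,0,120],[0,0,134],[0,0,142],[0,0,145]], "dr": [[0,0,0],[0,0,0],[0,0,0],[0,0,0],[0,0,0],[0,0,0],[0,0,0],[0,0,0],[0,0,0],[0,0,0]]}}

```text
time: 38.3
position: [0.4442, -0.2869, 0.0821]
tool_rot: [-3.139, -0.087, 0.002]
ft_force: [-0.1, -0.1, -1.1]
grip_width: 0.733
grip_force: 16.3
```

Request:
{"fn": "send_rows", "kwargs": {"xyz": [[0,0,3],[0,0,6],[0,0,9],[0,0,12],[0,0,15],[0,0,18],[0,0,20],[0,0,20],[0,0,20],[0,0,20]], "dr": [[0,0,0],[0,0,0],[0,0,0],[0,0,0],[0,0,0],[0,0,0],[0,0,0],[0,0,0],[0,0,0],[0,0,0]], "grip_force": 5}}

```text
time: 39.13
position: [0.445, -0.2885, 0.0642]
tool_rot: [3.139, 0.084, 0.003]
ft_force: [-0.1, 0.0, -0.6]
grip_width: 0.748
grip_force: 4.5
```

Run:
```python
from h import *
go([-155,-304,60])
```

```text
case pos [-154.6 -304.2   64.2] dr [ 0.0012 -0.0016  0.0002] F [-0.1  0.  -0.6] w 65.1 gf 4.5 t 39.1
[-155, -304, 60] [-0.4 -0.2  4.2]
```

Lowering further towards bench contact.

Request:
{"fn": "send_rows", "kwargs": {"xyz": [[0,0,2],[0,0,4],[0,0,6],[0,0,8],[0,0,10],[0,0,10],[0,0,10],[0,0,10],[0,0,10],[0,0,10]], "dr": [[0,0,0],[0,0,0],[0,0,0],[0,0,0],[0,0,0],[0,0,0],[0,0,0],[0,0,0],[0,0,0],[0,0,0]]}}

```text
time: 39.97
position: [0.445, -0.2885, 0.0541]
tool_rot: [3.139, 0.084, 0.003]
ft_force: [0.3, -1.1, -0.5]
grip_width: 0.749
grip_force: 4.5
```

Request:
{"fn": "send_rows", "kwargs": {"xyz": [[0,0,2],[0,0,4],[0,0,6],[0,0,8],[0,0,10],[0,0,10],[0,0,10],[0,0,10],[0,0,10],[0,0,10]], "dr": [[0,0,0],[0,0,0],[0,0,0],[0,0,0],[0,0,0],[0,0,0],[0,0,0],[0,0,0],[0,0,0],[0,0,0]]}}

```text
time: 40.8
position: [0.4452, -0.289, 0.0444]
tool_rot: [3.139, 0.084, 0.004]
ft_force: [-0.2, -2.5, 5.5]
grip_width: 0.701
grip_force: 5.3
```

Request:
{"fn": "send_rows", "kwargs": {"xyz": [[0,0,2],[0,0,4],[0,0,6],[0,0,8],[0,0,8],[0,0,8],[0,0,8],[0,0,8],[0,0,8],[0,0,8]], "dr": [[0,0,0],[0,0,0],[0,0,0],[0,0,0],[0,0,0],[0,0,0],[0,0,0],[0,0,0],[0,0,0],[0,0,0]], "grip_force": 3}}

```text
time: 41.63
position: [0.4446, -0.2879, 0.0357]
tool_rot: [3.14, 0.085, 0.001]
ft_force: [-0.5, 0.2, -0.8]
grip_width: 0.652
grip_force: 3.0
```

Request:
{"fn": "send_rows", "kwargs": {"xyz": [[0,0,0],[0,0,0],[0,0,0],[0,0,0],[0,0,0],[0,0,0],[0,0,0],[0,0,0],[0,0,0],[0,0,0]], "dr": [[0,0,0],[0,0,0],[0,0,0],[0,0,0],[0,0,0],[0,0,0],[0,0,0],[0,0,0],[0,0,0],[0,0,0]], "jaw": 76}}

```text
time: 42.47
position: [0.445, -0.2884, 0.036]
tool_rot: [3.139, 0.085, 0.002]
ft_force: [0.2, 0.4, 0.5]
grip_width: 0.868
grip_force: 0.0
```

Request:
{"fn": "send_rows", "kwargs": {"xyz": [[0,0,-10],[0,0,-25],[0,0,-50],[0,0,-80],[0,0,-115],[0,0,-150],[0,30,-180],[-5,70,-190],[-5,90,-190],[-5,90,-190]], "dr": [[0,0,0],[0,0,0],[0,0,0],[0,0,0],[0,0,0],[0,0,0],[0,0,0],[0,0,0],[0,0,0],[0,0,0]]}}

```text
time: 43.3
position: [0.4429, -0.3846, 0.2285]
tool_rot: [3.134, 0.073, 0.005]
ft_force: [-1.9, -0.8, 0.2]
grip_width: 0.876
grip_force: 0.0
```

```bash
cat >> h.py <<'E'
def fitcup(name,x0,z0=0,dbg=None,img=None):
    """upright cup: register rim circle in 'side'/'top' by edge strength; returns best case x,y for rim height z0+64"""
    a=get_image(name) if img is None else img
    g=cv2.GaussianBlur(cv2.cvtColor(np.ascontiguousarray(a),cv2.COLOR_RGB2GRAY).astype(np.float32),(0,0),.7)
    k=np.linspace(0,2*np.pi,90)[:,None]
    best=[]
    for dx in np.arange(-16,16.1,1):
        for dy in np.arange(-16,16.1,1):
            def ring(r):
                q=np.c_[x0[0]+dx+r*np.cos(k),x0[1]+dy+r*np.sin(k),0*k+z0+64]; u=proj(name,W(q)).astype(np.float32)
                return cv2.remap(g,u[:,0].copy(),u[:,1].copy(),1).ravel()
            b=np.clip(ring(27.5)-ring(32),-40,40)+.5*np.clip(ring(27.5)-ring(23),-40,40); best.append((b.mean(),x0[0]+dx,x0[1]+dy))
    best.sort(reverse=True); print(name,np.round(best[:1],1), 'mean top8',np.mean(best[:8],0).round(1)); return best[0]
E
python3 - <<'E'
from h import *
go([-155,-304,60])
i=get_image('top'); s=get_image('side')
for n,im in(('top',i),('side',s)):
    fitcup(n,(-155,-304),img=im); fitcup(n,(-10,-363),img=im); fitcup(n,(-124,265),img=im)
E
```

```text
case pos [-161.8 -400.   228.5] dr [ 0.0066 -0.003  -0.0069] F [-1.9 -0.8  0.2] w 76.2 gf 0.0 t 43.3
[-155, -304, 60] [  5.6 -97.2 167.9]Traceback (most recent call last):
  File "<stdin>", line 5, in <module>
  File "h.py", line 57, in fitcup
    b=np.clip(ring(27.5)-ring(32),-40,40)+.5*np.clip(ring(27.5)-ring(23),-40,40); best.append((b.mean(),x0[0]+dx,x0[1]+dy))
                         ~~~~^^^^
  File "h.py", line 55, in ring
    q=np.c_[x0[0]+dx+r*np.cos(k),x0[1]+dy+r*np.sin(k),0*k+z0+64]; u=proj(name,W(q)).astype(np.float32)
                                                                    ~~~~^^^^^^^^^^^
  File "h.py", line 8, in proj
    K,Rm,t,_=cal(n); q=(np.atleast_2d(p)@Rm.T+t)@K.T; return q[:,:2]/q[:,2:]
             ~~~^^^
  File "h.py", line 5, in cal
    c=calibration(n); f=240/np.tan(np.radians(c['vfov'])/2)
ValueError: time passes only in moves, steps and waits
```

```bash
sed -i 's/^def cal(n):/import functools\n@functools.lru_cache(None)\ndef cal(n):/' h.py
python3 - <<'E'
from h import *
i=get_image('top'); s=get_image('side')
np.savez('im10.npz',i=i,s=s)
for n,im in(('top',i),('side',s)):
    for p in((-155,-304),(-10,-363),(-124,265)): fitcup(n,p,img=im)
E
```

```text
top [[  20.2 -153.  -312. ]] mean top8 [  18.5 -153.5 -312. ]
top [[  42.2   -8.  -371. ]] mean top8 [  39.6   -7.5 -371. ]
top [[  45.6 -123.   266. ]] mean top8 [  42.4 -123.1  266.1]
side [[  21.9 -155.  -310. ]] mean top8 [  21.  -155.1 -310.1]
side [[  48.3  -11.  -368. ]] mean top8 [  45.6  -11.1 -367.9]
side [[  25.8 -126.   269. ]] mean top8 [  24.7 -125.9  269.1]
```

Run:
```python
from h import *
d=np.load('im10.npz')
for n,k in(('top','i'),('side','s')):
    for p in((0,52),(0,-52)): fitcup(n,p,18,img=d[k])
j=cv2.cvtColor(cv2.imread('pics/side0.png'),cv2.COLOR_BGR2RGB); jt=cv2.cvtColor(cv2.imread('pics/top0.png'),cv2.COLOR_BGR2RGB)
for n,im in(('top',jt),('side',j)):
    for p in((-155,-304),(-10,-363),(-124,265)): fitcup(n,p,img=im)
# dark/white run profile through cup B in top now: 
hsv=cv2.cvtColor(d['i'],cv2.COLOR_RGB2HSV)
for p in((-155,-305),(-10,-366),(-124,266)):
    u=proj('top',W([p[0],p[1],64]))[0].round().astype(int)
    for kk,nm in ((d['i'],'now'),(jt,'t0')): print(nm,u,kk[u[1],u[0]-20:u[0]+21].mean(1).astype(int))
```

```text
top [[37.1  2.  51. ]] mean top8 [34.5  1.6 51.2]
top [[ 36.3   2.  -53. ]] mean top8 [ 34.2   1.9 -53.1]
side [[39.8 -2.  54. ]] mean top8 [37.7 -1.9 54.1]
side [[ 33.2  -2.  -50. ]] mean top8 [ 31.2  -1.9 -49.9]
top [[  47.9 -156.  -309. ]] mean top8 [  44.4 -156.  -309.5]
top [[  43.6   -8.  -371. ]] mean top8 [  41.    -7.9 -370.9]
top [[  46.7 -123.   266. ]] mean top8 [  43.4 -123.1  266.1]
side [[  44. -159. -306.]] mean top8 [  41.4 -158.9 -305.9]
side [[  47.7  -11.  -368. ]] mean top8 [  44.9  -10.9 -367.9]
side [[  24.2 -126.   269. ]] mean top8 [  23.2 -125.9  269.1]
now [434 268] [ 78  79  77  78  79  78  77  79  79  77  86  99 138 128 133 134 133 133
 132 133 132 133 134 137  89  86  89  87  87  88  87  86  85  80 138  91
  81  81 113 111 112]
t0 [434 268] [152 138  70  69  70  70  71  71  68  85 230 232 238 237 237 237 237 237
 237 239 247 121  99  80  80  79  79  80  81  79  78  73 105 249 156 153
 158 158 157 158 159]
now [453 209] [176  74  76  79  80  81  79  75  74  65 252 219 253 253 253 253 254 242
 170  94  90  91  90  92  91  89  89  88  88  88  83  68 255 197 180 181
 180 179 177 176 175]
t0 [453 209] [161  67  68  73  72  73  72  68  66  56 242 198 244 244 244 244 247 230
 154  85  81  81  81  82  80  81  80  79  78  79  77  59 252 181 163 165
 164 164 162 160 160]
now [201 267] [173 172 174 175 176 174 174 175 171 247 188 124 126 129 128 127 128 128
 126 124 128 235 248 246 245 245 244 245 245 245 246 221 255 108  92 167
 172 171 171 171 173]
t0 [201 267] [158 158 159 159 161 160 159 158 156 236 171 112 116 117 118 115 118 115
 113 114 115 222 239 236 235 235 235 235 235 235 237 205 250  98  83 150
 157 158 157 158 157]
```

Run:
```python
from h import *
go([-154,-311,160],[-154,-311,61])
```

```text
case pos [-159.5 -392.5  225.9] dr [-0.0004 -0.0012  0.0016] F [-0.2  0.5  0.1] w 75.8 gf 0.0 t 43.5
[-154, -311, 160] [  5.6 -81.5  65.9]
[-154, -311, 61] [  5.5 -81.4 164.9]
```

Request:
{"fn": "send_rows", "kwargs": {"xyz": [[2,-20,0],[4,-40,0],[5,-60,20],[5,-82,40],[5,-82,66],[5,-82,66],[5,-82,66],[5,-82,66],[5,-82,66],[5,-82,66]], "dr": [[0,0,0],[0,0,0],[0,0,0],[0,0,0],[0,0,0],[0,0,0],[0,0,0],[0,0,0],[0,0,0],[0,0,0]], "jaw": 80}}

```text
time: 44.33
position: [0.4459, -0.2973, 0.1616]
tool_rot: [3.138, 0.083, 0.006]
ft_force: [0.0, -0.1, 0.1]
grip_width: 0.925
grip_force: 0.0
```

Run:
```python
from h import *
go([-154,-311,61])
```

```text
case pos [-154.1 -313.1  161.6] dr [ 0.0025 -0.0036 -0.0006] F [ 0.  -0.1  0.1] w 80.5 gf 0.0 t 44.3
[-154, -311, 61] [ -0.3  -2.3 100.6]
```

Request:
{"fn": "send_rows", "kwargs": {"xyz": [[0,-2,15],[0,-2,30],[0,-2,45],[0,-2,60],[0,-2,74],[0,-2,86],[0,-2,95],[0,-2,102],[0,-2,103],[0,-2,103]], "dr": [[0,0,0],[0,0,0],[0,0,0],[0,0,0],[0,0,0],[0,0,0],[0,0,0],[0,0,0],[0,0,0],[0,0,0]]}}

```text
time: 45.17
position: [0.4452, -0.2945, 0.057]
tool_rot: [3.14, 0.084, 0.002]
ft_force: [0.2, -0.1, 0.5]
grip_width: 0.919
grip_force: 0.0
```

Request:
{"fn": "send_rows", "kwargs": {"xyz": [[0,0,0],[0,0,0],[0,0,0],[0,0,0],[0,0,0],[0,0,0],[0,0,0],[0,0,0],[0,0,0],[0,0,0]], "dr": [[0,0,0],[0,0,0],[0,0,0],[0,0,0],[0,0,0],[0,0,0],[0,0,0],[0,0,0],[0,0,0],[0,0,0]], "jaw": 45, "grip_force": 8}}

```text
time: 46.0
position: [0.4455, -0.2946, 0.0574]
tool_rot: [3.139, 0.084, 0.003]
ft_force: [0.5, -0.0, 3.7]
grip_width: 0.65
grip_force: 7.7
```

Request:
{"fn": "send_rows", "kwargs": {"xyz": [[0,0,-5],[0,0,-15],[0,0,-30],[0,0,-50],[0,0,-70],[0,0,-90],[0,0,-110],[0,0,-125],[0,0,-130],[0,0,-130]], "dr": [[0,0,0],[0,0,0],[0,0,0],[0,0,0],[0,0,0],[0,0,0],[0,0,0],[0,0,0],[0,0,0],[0,0,0]]}}

```text
time: 46.83
position: [0.4458, -0.2947, 0.1888]
tool_rot: [3.138, 0.085, 0.007]
ft_force: [-0.2, -0.2, -1.2]
grip_width: 0.652
grip_force: 8.0
```

Run:
```python
from h import *
go([0,-52,190]); p=Cs(get_state()['position'])
fitcup('side',(p[0],p[1]),p[2]-58)
```

```text
case pos [-154.1 -310.4  188.8] dr [ 0.0025 -0.0042  0.0003] F [-0.2 -0.2 -1.2] w 56.7 gf 8.0 t 46.8
[0, -52, 190] [ 154.2 -258.4   -1.2]
side [[  12.2 -157.1 -310.4]] mean top8 [  11.6 -156.7 -310.2]
```

Request:
{"fn": "send_rows", "kwargs": {"xyz": [[9,-15,-3],[27,-45,-6],[48,-80,-6],[69,-116,-6],[90,-152,-6],[111,-187,-6],[131,-220,-6],[147,-246,-6],[154,-258,-6],[154,-258,-6]], "dr": [[0,0,0],[0,0,0],[0,0,0],[0,0,0],[0,0,0],[0,0,0],[0,0,0],[0,0,0],[0,0,0],[0,0,0]]}}

```text
time: 47.72
position: [0.5851, -0.0234, 0.1911]
tool_rot: [-3.139, -0.095, 0.002]
ft_force: [-0.4, -0.4, -1.3]
grip_width: 0.65
grip_force: 8.0
```

Request:
{"fn": "send_rows", "kwargs": {"xyz": [[0,0,5],[0,0,10],[0,0,20],[0,0,30],[0,0,40],[0,0,45],[0,0,50],[0,0,50],[0,0,50],[0,0,50]], "dr": [[0,0,0],[0,0,0],[0,0,0],[0,0,0],[0,0,0],[0,0,0],[0,0,0],[0,0,0],[0,0,0],[0,0,0]]}}

```text
time: 48.55
position: [0.5854, -0.0284, 0.1435]
tool_rot: [3.139, 0.085, 0.004]
ft_force: [-0.3, -0.5, -1.3]
grip_width: 0.648
grip_force: 8.0
```

Run:
```python
from h import *
go([0,-52,130],[0,-52,106]); p=Cs(get_state()['position'])
fitcup('side',(p[0],p[1]),p[2]-58)
fitcup('side',(0,-52),18)
```

```text
case pos [ -0.4 -52.  143.5] dr [ 0.0011 -0.0023  0.0003] F [-0.3 -0.5 -1.3] w 56.3 gf 8.0 t 48.5
[0, -52, 130] [ 0.4 -0.  13.5]
[0, -52, 106] [ 0.3 -0.  37.5]
side [[  5.9  -2.4 -51. ]] mean top8 [  5.7  -2.7 -50.9]
side [[  7.3   1.  -61. ]] mean top8 [  7.1  -1.2 -63. ]
```

Request:
{"fn": "send_rows", "kwargs": {"xyz": [[0,0,4],[0,0,8],[0,0,12],[0,0,16],[0,0,20],[0,0,24],[0,0,28],[0,0,31],[0,0,31],[0,0,31]], "dr": [[0,0,0],[0,0,0],[0,0,0],[0,0,0],[0,0,0],[0,0,0],[0,0,0],[0,0,0],[0,0,0],[0,0,0]], "grip_force": 6}}

```text
time: 49.48
position: [0.585, -0.0284, 0.1118]
tool_rot: [3.139, 0.085, 0.002]
ft_force: [-0.1, 0.3, -0.2]
grip_width: 0.656
grip_force: 6.0
```

Run:
```python
from h import *
go([0,-52,106])
```

```text
case pos [ -0.8 -52.  111.8] dr [ 0.001  -0.0011  0.0003] F [-0.1  0.3 -0.2] w 57.1 gf 6.0 t 49.5
[0, -52, 106] [ 0.8 -0.   5.8]
```

No contact yet. I'll go down in 1 mm steps.

Request:
{"fn": "send_rows", "kwargs": {"xyz": [[0,0,1],[0,0,2],[0,0,3],[0,0,4],[0,0,5],[0,0,5],[0,0,5],[0,0,5],[0,0,5],[0,0,5]], "dr": [[0,0,0],[0,0,0],[0,0,0],[0,0,0],[0,0,0],[0,0,0],[0,0,0],[0,0,0],[0,0,0],[0,0,0]], "grip_force": 4}}

```text
time: 50.32
position: [0.5851, -0.0283, 0.107]
tool_rot: [3.14, 0.085, 0.002]
ft_force: [-0.1, -0.3, -0.2]
grip_width: 0.656
grip_force: 4.0
```

Run:
```python
from h import *
go([0,-52,104])
```

```text
case pos [ -0.7 -51.9 107. ] dr [ 0.0009 -0.0015  0.0003] F [-0.1 -0.3 -0.2] w 57.1 gf 4.0 t 50.3
[0, -52, 104] [0.7 0.1 3. ]
```

Request:
{"fn": "send_rows", "kwargs": {"xyz": [[0,0,0.5],[0,0,1],[0,0,1.5],[0,0,2],[0,0,2.5],[0,0,2.5],[0,0,2.5],[0,0,2.5],[0,0,2.5],[0,0,2.5]], "dr": [[0,0,0],[0,0,0],[0,0,0],[0,0,0],[0,0,0],[0,0,0],[0,0,0],[0,0,0],[0,0,0],[0,0,0]], "grip_force": 3}}

```text
time: 51.15
position: [0.5855, -0.0283, 0.1048]
tool_rot: [3.14, 0.085, 0.004]
ft_force: [2.8, 2.0, 1.9]
grip_width: 0.654
grip_force: 2.8
```

Request:
{"fn": "send_rows", "kwargs": {"xyz": [[0,0,0],[0,0,0],[0,0,0.5],[0,0,1],[0,0,1],[0,0,1],[0,0,1],[0,0,1],[0,0,1],[0,0,1]], "dr": [[0,0,0],[0,0,0],[0,0,0],[0,0,0],[0,0,0],[0,0,0],[0,0,0],[0,0,0],[0,0,0],[0,0,0]]}}

```text
time: 51.98
position: [0.585, -0.0285, 0.1034]
tool_rot: [3.139, 0.084, 0.002]
ft_force: [3.0, 1.3, 2.3]
grip_width: 0.65
grip_force: 2.8
```

It rests where predicted. Releasing it and moving on.

Request:
{"fn": "send_rows", "kwargs": {"xyz": [[0,0,0],[0,0,0],[0,0,0],[0,0,0],[0,0,0],[0,0,0],[0,0,-3],[0,0,-10],[0,0,-20],[0,0,-30]], "dr": [[0,0,0],[0,0,0],[0,0,0],[0,0,0],[0,0,0],[0,0,0],[0,0,0],[0,0,0],[0,0,0],[0,0,0]], "jaw": 74}}

```text
time: 52.82
position: [0.5852, -0.0284, 0.1347]
tool_rot: [3.139, 0.085, 0.003]
ft_force: [-0.3, -0.0, 0.6]
grip_width: 0.849
grip_force: 0.0
```

Request:
{"fn": "send_rows", "kwargs": {"xyz": [[0,0,-15],[0,0,-40],[0,0,-70],[-10,30,-80],[-30,60,-80],[-50,90,-80],[-70,120,-80],[-80,150,-80],[-80,150,-80],[-80,150,-80]], "dr": [[0,0,0],[0,0,0],[0,0,0],[0,0,0],[0,0,0],[0,0,0],[0,0,0],[0,0,0],[0,0,0],[0,0,0]]}}

```text
time: 53.65
position: [0.5126, -0.1849, 0.2151]
tool_rot: [3.139, 0.077, 0.006]
ft_force: [0.8, 1.3, 0.6]
grip_width: 0.846
grip_force: 0.0
```

Run:
```python
from h import *
go([-10,-369,160]); i=get_image('top'); s=get_image('side'); np.savez('im11.npz',i=i,s=s)
for n,im in(('top',i),('side',s)):
    for p,z in(((-10,-369),0),((-124,267),0),((0,-52),46),((0,-52),18),((0,52),18)): fitcup(n,p,z,img=im)
```

```text
case pos [ -81.5 -204.4  215.1] dr [ 0.0018 -0.0035 -0.0046] F [0.8 1.3 0.6] w 73.6 gf 0.0 t 53.6
[-10, -369, 160] [ 72.1 164.2  55.6]
top [[   1.4    6.  -374. ]] mean top8 [   1.3    4.  -373.6]
top [[  44.9 -123.   266. ]] mean top8 [  41.8 -123.1  266.1]
top [[ 33.3   2.  -53. ]] mean top8 [ 30.7   1.5 -53. ]
top [[ 24.6   9.  -54. ]] mean top8 [ 22.7   9.5 -53.5]
top [[36.4  2.  51. ]] mean top8 [33.9  1.6 51.2]
side [[  48.3  -11.  -368. ]] mean top8 [  45.5  -11.1 -367.9]
side [[  25.7 -126.   269. ]] mean top8 [  24.6 -125.9  269.1]
side [[ 44.2  -1.  -50. ]] mean top8 [ 42.   -0.9 -49.9]
side [[ 15.5  -1.  -51. ]] mean top8 [ 14.6  -1.5 -50.9]
side [[39.7 -2.  54. ]] mean top8 [37.6 -1.9 54.1]
```

Request:
{"fn": "send_rows", "kwargs": {"xyz": [[9,20,0],[18,40,0],[27,60,0],[36,82,0],[45,104,0],[54,124,10],[63,144,20],[72,165,35],[72,165,35],[72,165,35]], "dr": [[0,0,0],[0,0,0],[0,0,0],[0,0,0],[0,0,0],[0,0,0],[0,0,0],[0,0,0],[0,0,0],[0,0,0]], "jaw": 69}}

```text
time: 54.58
position: [0.5943, -0.3421, 0.177]
tool_rot: [-3.139, -0.086, 0.002]
ft_force: [-0.4, 0.9, 0.4]
grip_width: 0.788
grip_force: 0.0
```

Request:
{"fn": "send_rows", "kwargs": {"xyz": [[0,0,5],[0,0,10],[0,0,20],[0,0,20],[0,0,20],[0,0,20],[0,0,20],[0,0,20],[0,0,20],[0,0,20]], "dr": [[0,0,0],[0,0,0],[0,0,0],[0,0,0],[0,0,0],[0,0,0],[0,0,0],[0,0,0],[0,0,0],[0,0,0]]}}

```text
time: 55.42
position: [0.5941, -0.3435, 0.1591]
tool_rot: [3.139, 0.084, 0.003]
ft_force: [0.7, 0.0, -0.4]
grip_width: 0.79
grip_force: 0.0
```

Run:
```python
from h import *
go([-9.5,-370,58])
a=np.load('im10.npz')['i']; h=cv2.cvtColor(a,cv2.COLOR_RGB2HSV); m=((h[:,:,0]>45)&(h[:,:,0]<80)&(h[:,:,1]>120)).astype(np.uint8)
n,l,s,c=cv2.connectedComponentsWithStats(m)
for k in range(1,n):
    if s[k,4]>150: x,y,w,hh=s[k,:4]; print(s[k],[Cs(onz('top',q,.064)).round(0) for q in((x,y+hh/2),(x+w-1,y+hh/2),(x+w/2,y),(x+w/2,y+hh-1))])
fitcup('side',(-9.5,-369.5))
```

```text
case pos [  -8.7 -367.1  159.1] dr [ 0.0013 -0.0019  0.0001] F [ 0.7  0.  -0.4] w 68.8 gf 0.0 t 55.4
[-9.5, -370, 58] [ -1.    2.7 101.1]
[401 200  24  23 431] [array([  -9., -235.,   64.]), array([ -12., -293.,   64.]), array([  20., -268.,   64.]), array([ -37., -263.,   64.])]
[375 233  24  23 432] [array([ -90., -164.,   64.]), array([ -92., -221.,   64.]), array([ -62., -196.,   64.]), array([-117., -191.,   64.])]
side [[   7.8  -19.5 -369.5]] mean top8 [   7.5  -19.4 -369.4]
```

Request:
{"fn": "send_rows", "kwargs": {"xyz": [[-1,3,10],[-1,3,25],[-1,3,40],[-1,3,55],[-1,3,70],[-1,3,84],[-1,3,94],[-1,3,100],[-1,3,101],[-1,3,101]], "dr": [[0,0,0],[0,0,0],[0,0,0],[0,0,0],[0,0,0],[0,0,0],[0,0,0],[0,0,0],[0,0,0],[0,0,0]]}}

```text
time: 56.3
position: [0.5933, -0.3466, 0.0576]
tool_rot: [3.14, 0.085, 0.002]
ft_force: [-0.5, -0.9, 0.2]
grip_width: 0.795
grip_force: 0.0
```

Request:
{"fn": "send_rows", "kwargs": {"xyz": [[0,0,0],[0,0,0],[0,0,0],[0,0,0],[0,0,0],[0,0,0],[0,0,0],[0,0,0],[0,0,0],[0,0,0]], "dr": [[0,0,0],[0,0,0],[0,0,0],[0,0,0],[0,0,0],[0,0,0],[0,0,0],[0,0,0],[0,0,0],[0,0,0]], "jaw": 45, "grip_force": 8}}

```text
time: 57.13
position: [0.5939, -0.3467, 0.0587]
tool_rot: [3.139, 0.085, 0.004]
ft_force: [-0.2, -0.5, 5.7]
grip_width: 0.652
grip_force: 7.6
```

Request:
{"fn": "send_rows", "kwargs": {"xyz": [[0,0,-5],[0,0,-15],[0,0,-30],[0,0,-50],[0,0,-70],[0,0,-90],[0,0,-110],[0,0,-125],[0,0,-135],[0,0,-135]], "dr": [[0,0,0],[0,0,0],[0,0,0],[0,0,0],[0,0,0],[0,0,0],[0,0,0],[0,0,0],[0,0,0],[0,0,0]]}}

```text
time: 57.97
position: [0.594, -0.3471, 0.1958]
tool_rot: [3.137, 0.084, 0.008]
ft_force: [0.3, -0.5, -1.2]
grip_width: 0.648
grip_force: 8.0
```

Run:
```python
from h import *
go([0,52,195]); p=Cs(get_state()['position'])
fitcup('side',(p[0],p[1]),p[2]-58)
```

```text
case pos [  -8.9 -370.7  195.8] dr [ 0.0032 -0.005   0.0001] F [ 0.3 -0.5 -1.2] w 56.4 gf 8.0 t 58.0
[0, 52, 195] [   9.  -422.7   -0.5]
side [[  18.   -14.9 -368.7]] mean top8 [  17.5  -14.7 -368.9]
```

Request:
{"fn": "send_rows", "kwargs": {"xyz": [[1,-15,0],[2,-40,0],[3,-75,0],[4,-110,0],[5,-145,0],[6,-180,0],[7,-215,0],[8,-250,0],[9,-285,0],[9,-320,0]], "dr": [[0,0,0],[0,0,0],[0,0,0],[0,0,0],[0,0,0],[0,0,0],[0,0,0],[0,0,0],[0,0,0],[0,0,0]]}}

```text
time: 58.85
position: [0.5831, -0.0233, 0.1908]
tool_rot: [3.14, 0.086, -0.002]
ft_force: [0.6, -0.1, -0.5]
grip_width: 0.649
grip_force: 8.0
```

Request:
{"fn": "send_rows", "kwargs": {"xyz": [[0,-30,0],[0,-60,0],[0,-85,0],[0,-98,10],[0,-103,20],[0,-103,35],[0,-103,45],[0,-103,53],[0,-103,53],[0,-103,53]], "dr": [[0,0,0],[0,0,0],[0,0,0],[0,0,0],[0,0,0],[0,0,0],[0,0,0],[0,0,0],[0,0,0],[0,0,0]]}}

```text
time: 59.68
position: [0.579, 0.0751, 0.1385]
tool_rot: [3.139, 0.082, -0.0]
ft_force: [-0.4, -0.8, 0.2]
grip_width: 0.653
grip_force: 8.0
```

Run:
```python
from h import *
go([0,52,112]); p=Cs(get_state()['position']); s=get_image('side')
fitcup('side',(p[0],p[1]),p[2]-58.5,img=s); fitcup('side',(0,52),18,img=s); fitcup('side',(0,-52),46,img=s)
```

```text
case pos [ -1.3  51.7 138.5] dr [ 0.0016  0.0002 -0.0015] F [-0.4 -0.8  0.2] w 56.8 gf 8.0 t 59.7
[0, 52, 112] [ 1.3 -0.3 26.5]
side [[ 4.5 14.7 60.7]] mean top8 [ 4.4  8.7 58.7]
side [[ 8.9 -1.  53. ]] mean top8 [ 8.4 -0.6 53. ]
side [[ 45.3  -1.  -50. ]] mean top8 [ 43.4  -1.1 -50.1]
```

Request:
{"fn": "send_rows", "kwargs": {"xyz": [[1,0,0],[2,0,0],[2,0,3],[2,0,6],[2,0,9],[2,0,12],[2,0,15],[2,0,18],[2,0,18],[2,0,18]], "dr": [[0,0,0],[0,0,0],[0,0,0],[0,0,0],[0,0,0],[0,0,0],[0,0,0],[0,0,0],[0,0,0],[0,0,0]], "grip_force": 6}}

```text
time: 60.57
position: [0.5812, 0.0765, 0.1211]
tool_rot: [3.139, 0.085, 0.001]
ft_force: [0.1, 0.5, -0.0]
grip_width: 0.649
grip_force: 6.0
```

Run:
```python
from h import *
go([0,52,104.5])
```

```text
case pos [  1.   53.  121.1] dr [ 0.0011 -0.0008  0.0003] F [ 0.1  0.5 -0. ] w 56.5 gf 6.0 t 60.6
[0, 52, 104.5] [-1.   1.  16.6]
```

Request:
{"fn": "send_rows", "kwargs": {"xyz": [[0,0.5,2],[0,0.5,4],[0,0.5,6],[0,0.5,8],[0,0.5,10],[0,0.5,10],[0,0.5,10],[0,0.5,10],[0,0.5,10],[0,0.5,10]], "dr": [[0,0,0],[0,0,0],[0,0,0],[0,0,0],[0,0,0],[0,0,0],[0,0,0],[0,0,0],[0,0,0],[0,0,0]], "grip_force": 4}}

```text
time: 61.4
position: [0.5814, 0.0758, 0.1114]
tool_rot: [3.139, 0.084, 0.002]
ft_force: [-0.1, -0.3, -0.2]
grip_width: 0.658
grip_force: 4.0
```

Request:
{"fn": "send_rows", "kwargs": {"xyz": [[0,0,1],[0,0,2],[0,0,3],[0,0,4],[0,0,4],[0,0,4],[0,0,4],[0,0,4],[0,0,4],[0,0,4]], "dr": [[0,0,0],[0,0,0],[0,0,0],[0,0,0],[0,0,0],[0,0,0],[0,0,0],[0,0,0],[0,0,0],[0,0,0]], "grip_force": 3}}

```text
time: 62.23
position: [0.5813, 0.0757, 0.1074]
tool_rot: [3.139, 0.084, 0.002]
ft_force: [-0.9, -2.8, 2.6]
grip_width: 0.657
grip_force: 2.8
```

Run:
```python
from h import *
go([0,52,104.5])
```

```text
case pos [  1.1  52.2 107.4] dr [ 0.0013 -0.0012  0.0001] F [-0.9 -2.8  2.6] w 57.1 gf 2.8 t 62.2
[0, 52, 104.5] [-1.1  0.2  2.9]
```

Request:
{"fn": "send_rows", "kwargs": {"xyz": [[0,0.5,0],[0,1,0],[0,1,0.5],[0,1,1],[0,1,1.5],[0,1,2],[0,1,2],[0,1,2],[0,1,2],[0,1,2]], "dr": [[0,0,0],[0,0,0],[0,0,0],[0,0,0],[0,0,0],[0,0,0],[0,0,0],[0,0,0],[0,0,0],[0,0,0]]}}

```text
time: 63.07
position: [0.5813, 0.0754, 0.1053]
tool_rot: [3.14, 0.085, 0.002]
ft_force: [-1.5, 0.0, 2.8]
grip_width: 0.655
grip_force: 2.8
```

Request:
{"fn": "send_rows", "kwargs": {"xyz": [[0,0,0.5],[0,0,1],[0,0,1],[0,0,1],[0,0,1],[0,0,1],[0,0,1],[0,0,1],[0,0,1],[0,0,1]], "dr": [[0,0,0],[0,0,0],[0,0,0],[0,0,0],[0,0,0],[0,0,0],[0,0,0],[0,0,0],[0,0,0],[0,0,0]]}}

```text
time: 63.9
position: [0.5815, 0.0753, 0.1044]
tool_rot: [3.14, 0.085, 0.002]
ft_force: [-2.8, 1.7, 2.6]
grip_width: 0.656
grip_force: 2.8
```

Seated at about 104.5. Releasing and retreating to one side to check.

Request:
{"fn": "send_rows", "kwargs": {"xyz": [[0,0,0],[0,0,0],[0,0,0],[0,0,0],[0,0,0],[0,0,0],[0,0,-3],[0,0,-10],[0,0,-20],[0,0,-30]], "dr": [[0,0,0],[0,0,0],[0,0,0],[0,0,0],[0,0,0],[0,0,0],[0,0,0],[0,0,0],[0,0,0],[0,0,0]], "jaw": 78}}

```text
time: 64.73
position: [0.5816, 0.0751, 0.1356]
tool_rot: [3.14, 0.085, 0.003]
ft_force: [0.5, 0.4, 0.3]
grip_width: 0.896
grip_force: 0.0
```

Request:
{"fn": "send_rows", "kwargs": {"xyz": [[0,0,-15],[0,0,-40],[-10,0,-70],[-30,-30,-80],[-60,-60,-80],[-90,-90,-80],[-105,-120,-80],[-105,-135,-80],[-105,-135,-80],[-105,-135,-80]], "dr": [[0,0,0],[0,0,0],[0,0,0],[0,0,0],[0,0,0],[0,0,0],[0,0,0],[0,0,0],[0,0,0],[0,0,0]]}}

```text
time: 65.57
position: [0.4694, 0.2049, 0.2154]
tool_rot: [3.139, 0.088, 0.005]
ft_force: [-0.1, 0.6, -0.1]
grip_width: 0.894
grip_force: 0.0
```

Run:
```python
from h import *
i=get_image('top'); s=get_image('side'); np.savez('im12.npz',i=i,s=s)
for n,im in(('top',i),('side',s)):
    for p,z in(((-124,267),0),((0,-52),46),((0,52),46),((0,52),18)): fitcup(n,p,z,img=im)
go([-124.5,267.5,160],[-124.5,267.5,58])
```

```text
top [[   1.2 -112.   258. ]] mean top8 [   1.1 -116.5  256.8]
top [[ 33.7   2.  -53. ]] mean top8 [ 31.1   1.5 -53. ]
top [[33.5  1.  51. ]] mean top8 [30.5  1.1 51.5]
top [[25.3  9.  54. ]] mean top8 [23.3  9.1 53.9]
side [[   2.3 -113.   267. ]] mean top8 [   2.3 -112.8  266.5]
side [[ 44.  -1. -50.]] mean top8 [ 41.7  -0.9 -49.9]
side [[44.6 -1.  54. ]] mean top8 [43.3 -1.1 53.9]
side [[16.3 -2.  53. ]] mean top8 [15.6 -1.9 52.9]
case pos [-103.2  185.1  214.7] dr [ 0.0016 -0.0024 -0.0018] F [-0.3 -0.2  0.1] w 77.9 gf 0.0 t 65.7
[-124.5, 267.5, 160] [-21.6 -82.5  54.5]
[-124.5, 267.5, 58] [-21.8 -82.6 156.5]
```

Request:
{"fn": "send_rows", "kwargs": {"xyz": [[0,30,0],[0,65,0],[0,100,0],[0,135,0],[0,170,0],[0,205,0],[0,235,0],[0,245,0],[0,245,0],[0,245,0]], "dr": [[0,0,0],[0,0,0],[0,0,0],[0,0,0],[0,0,0],[0,0,0],[0,0,0],[0,0,0],[0,0,0],[0,0,0]]}}

```text
time: 66.5
position: [0.4824, -0.0409, 0.2144]
tool_rot: [3.14, 0.08, 0.002]
ft_force: [-0.4, 1.0, -0.1]
grip_width: 0.898
grip_force: 0.0
```

Run:
```python
from h import *
i=get_image('top'); s=get_image('side'); np.savez('im13.npz',i=i,s=s)
for dx in(-40,-10,20):
  for dy in(-30,0,30):
    fitcup('top',(-124+dx,267+dy),img=i)
fitcup('side',(-124,267),img=s)
go([-124.5,267.5,160])
```

```text
top [[   5.3 -148.   245. ]] mean top8 [   4.6 -148.2  245.2]
top [[   5.9 -175.   282. ]] mean top8 [   5.5 -175.   281.5]
top [[   7.2 -149.   313. ]] mean top8 [   6.8 -150.   312.5]
top [[   8.6 -127.   236. ]] mean top8 [   8.2 -127.5  235.6]
top [[  45.9 -123.   266. ]] mean top8 [  42.7 -123.1  266.1]
top [[   7.2 -149.   313. ]] mean top8 [   6.7 -148.9  312.4]
top [[  5.2 -90.  222. ]] mean top8 [  5.  -90.  222.2]
top [[  18.4 -120.   267. ]] mean top8 [  13.2 -119.8  266.5]
top [[  6.6 -90.  308. ]] mean top8 [  6.3 -89.9 307.8]
side [[  25.3 -126.   269. ]] mean top8 [  24.2 -125.9  269.1]
case pos [-103.8  -56.9  214.3] dr [ 0.0003 -0.0012  0.002 ] F [-0.6  0.   0.2] w 77.9 gf 0.0 t 66.6
[-124.5, 267.5, 160] [ -20.1 -324.5   54.2]
```

Request:
{"fn": "send_rows", "kwargs": {"xyz": [[-2,-35,0],[-4,-72,0],[-6,-110,0],[-8,-148,0],[-11,-186,0],[-14,-224,0],[-16,-262,0],[-18,-300,0],[-20,-325,0],[-20,-325,0]], "dr": [[0,0,0],[0,0,0],[0,0,0],[0,0,0],[0,0,0],[0,0,0],[0,0,0],[0,0,0],[0,0,0],[0,0,0]]}}

```text
time: 67.43
position: [0.441, 0.2918, 0.214]
tool_rot: [-3.137, -0.105, -0.0]
ft_force: [1.4, 0.4, 0.3]
grip_width: 0.899
grip_force: 0.0
```

Request:
{"fn": "send_rows", "kwargs": {"xyz": [[0,0,10],[0,0,20],[0,0,35],[0,0,50],[0,0,55],[0,0,55],[0,0,55],[0,0,55],[0,0,55],[0,0,55]], "dr": [[0,0,0],[0,0,0],[0,0,0],[0,0,0],[0,0,0],[0,0,0],[0,0,0],[0,0,0],[0,0,0],[0,0,0]]}}

```text
time: 68.27
position: [0.4455, 0.2832, 0.1598]
tool_rot: [3.14, 0.084, 0.004]
ft_force: [0.8, -0.1, -0.5]
grip_width: 0.899
grip_force: 0.0
```

Run:
```python
from h import *
go([-124.5,267.5,58])
```

```text
case pos [-123.4  266.7  159.8] dr [ 0.0004 -0.0028  0.0001] F [ 0.8 -0.1 -0.5] w 78.2 gf 0.0 t 68.3
[-124.5, 267.5, 58] [ -1.3  -0.9 101.8]
```

Request:
{"fn": "send_rows", "kwargs": {"xyz": [[-1,-1,10],[-1,-1,25],[-1,-1,40],[-1,-1,55],[-1,-1,70],[-1,-1,84],[-1,-1,94],[-1,-1,100],[-1,-1,101],[-1,-1,101]], "dr": [[0,0,0],[0,0,0],[0,0,0],[0,0,0],[0,0,0],[0,0,0],[0,0,0],[0,0,0],[0,0,0],[0,0,0]]}}

```text
time: 69.1
position: [0.444, 0.2839, 0.0579]
tool_rot: [3.139, 0.085, 0.002]
ft_force: [0.3, 0.0, 0.1]
grip_width: 0.888
grip_force: 0.0
```

Request:
{"fn": "send_rows", "kwargs": {"xyz": [[0,0,0],[0,0,0],[0,0,0],[0,0,0],[0,0,0],[0,0,0],[0,0,0],[0,0,0],[0,0,0],[0,0,0]], "dr": [[0,0,0],[0,0,0],[0,0,0],[0,0,0],[0,0,0],[0,0,0],[0,0,0],[0,0,0],[0,0,0],[0,0,0]], "jaw": 45, "grip_force": 8}}

```text
time: 69.93
position: [0.4445, 0.2839, 0.0584]
tool_rot: [3.14, 0.084, 0.003]
ft_force: [-0.7, -0.7, 3.4]
grip_width: 0.654
grip_force: 7.7
```

Request:
{"fn": "send_rows", "kwargs": {"xyz": [[0,0,-5],[0,0,-15],[0,0,-30],[0,0,-50],[0,0,-75],[0,0,-100],[0,0,-125],[0,0,-145],[0,0,-155],[0,0,-155]], "dr": [[0,0,0],[0,0,0],[0,0,0],[0,0,0],[0,0,0],[0,0,0],[0,0,0],[0,0,0],[0,0,0],[0,0,0]]}}

```text
time: 70.77
position: [0.4449, 0.285, 0.2158]
tool_rot: [-3.139, -0.085, -0.009]
ft_force: [0.1, 1.0, -0.2]
grip_width: 0.655
grip_force: 8.0
```

Run:
```python
from h import *
go([1,52,215]); p=Cs(get_state()['position'])
fitcup('side',(p[0],p[1]),p[2]-58)
```

```text
case pos [-123.9  268.4  215.8] dr [-0.0014 -0.0057  0.0004] F [ 0.1  1.  -0.2] w 57.0 gf 8.0 t 70.8
[1, 52, 215] [124.8 216.5   1.3]
side [[   7.3 -107.9  277.4]] mean top8 [   6.9 -108.   277.7]
```

Request:
{"fn": "send_rows", "kwargs": {"xyz": [[7,12,0],[22,38,0],[40,69,0],[58,100,0],[76,132,0],[94,163,0],[110,191,0],[121,209,0],[125,216,0],[125,216,0]], "dr": [[0,0,0],[0,0,0],[0,0,0],[0,0,0],[0,0,0],[0,0,0],[0,0,0],[0,0,0],[0,0,0],[0,0,0]]}}

```text
time: 71.65
position: [0.5801, 0.0726, 0.2113]
tool_rot: [3.139, 0.078, -0.003]
ft_force: [-0.8, 0.6, -1.1]
grip_width: 0.653
grip_force: 8.0
```

Request:
{"fn": "send_rows", "kwargs": {"xyz": [[0,0,10],[0,0,20],[0,0,30],[0,0,38],[0,0,44],[0,0,44],[0,0,44],[0,0,44],[0,0,44],[0,0,44]], "dr": [[0,0,0],[0,0,0],[0,0,0],[0,0,0],[0,0,0],[0,0,0],[0,0,0],[0,0,0],[0,0,0],[0,0,0]]}}

```text
time: 72.48
position: [0.5808, 0.075, 0.1701]
tool_rot: [3.14, 0.084, 0.004]
ft_force: [0.1, -0.5, -0.4]
grip_width: 0.655
grip_force: 8.0
```

Run:
```python
from h import *
go([1,52,132]); p=Cs(get_state()['position'])
s=get_image('side');fitcup('side',(p[0],p[1]),p[2]-58.5,img=s);fitcup('side',(0,52),46,img=s)
```

```text
case pos [  0.5  51.5 170.1] dr [ 0.0009 -0.0026  0.0001] F [ 0.1 -0.5 -0.4] w 57.0 gf 8.0 t 72.5
[1, 52, 132] [ 0.4 -0.5 38.1]
side [[ 4.8 10.5 67.5]] mean top8 [ 4.3  1.4 64.2]
side [[13.9  0.  53. ]] mean top8 [13.5 -0.1 53. ]
```

Request:
{"fn": "send_rows", "kwargs": {"xyz": [[0,0,3],[0,0,6],[0,0,9],[0,0,12],[0,0,15],[0,0,18],[0,0,21],[0,0,23],[0,0,23],[0,0,23]], "dr": [[0,0,0],[0,0,0],[0,0,0],[0,0,0],[0,0,0],[0,0,0],[0,0,0],[0,0,0],[0,0,0],[0,0,0]], "grip_force": 6}}

```text
time: 73.37
position: [0.5804, 0.075, 0.1463]
tool_rot: [3.139, 0.085, 0.002]
ft_force: [0.1, 0.3, -0.7]
grip_width: 0.652
grip_force: 6.0
```

Request:
{"fn": "send_rows", "kwargs": {"xyz": [[0,0,2],[0,0,4],[0,0,6],[0,0,8],[0,0,8],[0,0,8],[0,0,8],[0,0,8],[0,0,8],[0,0,8]], "dr": [[0,0,0],[0,0,0],[0,0,0],[0,0,0],[0,0,0],[0,0,0],[0,0,0],[0,0,0],[0,0,0],[0,0,0]], "grip_force": 4}}

```text
time: 74.2
position: [0.5803, 0.0753, 0.1383]
tool_rot: [3.14, 0.085, 0.002]
ft_force: [-0.2, 1.8, -0.7]
grip_width: 0.653
grip_force: 4.0
```

Run:
```python
from h import *
go([1,52,132.5])
```

```text
case pos [1.000e-01 5.180e+01 1.383e+02] dr [ 0.0007 -0.0012  0.0004] F [-0.2  1.8 -0.7] w 56.8 gf 4.0 t 74.2
[1, 52, 132.5] [ 0.9 -0.2  5.8]
```

Request:
{"fn": "send_rows", "kwargs": {"xyz": [[0,-0.5,0.5],[0,-0.5,1],[0,-0.5,1.5],[0,-0.5,2],[0,-0.5,2.5],[0,-0.5,3],[0,-0.5,3.5],[0,-0.5,3.5],[0,-0.5,3.5],[0,-0.5,3.5]], "dr": [[0,0,0],[0,0,0],[0,0,0],[0,0,0],[0,0,0],[0,0,0],[0,0,0],[0,0,0],[0,0,0],[0,0,0]], "grip_force": 3}}

```text
time: 75.03
position: [0.5804, 0.0756, 0.1349]
tool_rot: [3.14, 0.085, 0.002]
ft_force: [-0.5, 2.2, 0.1]
grip_width: 0.655
grip_force: 2.9
```

Request:
{"fn": "send_rows", "kwargs": {"xyz": [[0,0,0.5],[0,0,1],[0,0,1.5],[0,0,1.5],[0,0,1.5],[0,0,1.5],[0,0,1.5],[0,0,1.5],[0,0,1.5],[0,0,1.5]], "dr": [[0,0,0],[0,0,0],[0,0,0],[0,0,0],[0,0,0],[0,0,0],[0,0,0],[0,0,0],[0,0,0],[0,0,0]]}}

```text
time: 75.87
position: [0.5804, 0.0755, 0.1333]
tool_rot: [3.139, 0.085, 0.002]
ft_force: [-0.8, 1.6, 0.8]
grip_width: 0.654
grip_force: 2.9
```

Request:
{"fn": "send_rows", "kwargs": {"xyz": [[0,0,0.5],[0,0,1],[0,0,1],[0,0,1],[0,0,1],[0,0,1],[0,0,1],[0,0,1],[0,0,1],[0,0,1]], "dr": [[0,0,0],[0,0,0],[0,0,0],[0,0,0],[0,0,0],[0,0,0],[0,0,0],[0,0,0],[0,0,0],[0,0,0]]}}

```text
time: 76.7
position: [0.5804, 0.0754, 0.1324]
tool_rot: [3.139, 0.084, 0.002]
ft_force: [-1.3, 1.2, 1.5]
grip_width: 0.656
grip_force: 2.9
```

Request:
{"fn": "send_rows", "kwargs": {"xyz": [[0,0,0],[0,0,0],[0,0,0],[0,0,0],[0,0,0],[0,0,0],[0,0,-3],[0,0,-10],[0,0,-20],[0,0,-30]], "dr": [[0,0,0],[0,0,0],[0,0,0],[0,0,0],[0,0,0],[0,0,0],[0,0,0],[0,0,0],[0,0,0],[0,0,0]], "jaw": 78}}

```text
time: 77.53
position: [0.5805, 0.0755, 0.1636]
tool_rot: [3.139, 0.085, 0.003]
ft_force: [-0.1, -0.1, 0.1]
grip_width: 0.894
grip_force: 0.0
```

Request:
{"fn": "send_rows", "kwargs": {"xyz": [[0,0,-15],[0,0,-35],[-10,0,-60],[-30,-30,-75],[-60,-60,-75],[-90,-90,-75],[-105,-120,-75],[-105,-135,-75],[-105,-135,-75],[-105,-135,-75]], "dr": [[0,0,0],[0,0,0],[0,0,0],[0,0,0],[0,0,0],[0,0,0],[0,0,0],[0,0,0],[0,0,0],[0,0,0]]}}

```text
time: 78.37
position: [0.4683, 0.2053, 0.2384]
tool_rot: [3.139, 0.088, 0.005]
ft_force: [1.1, -0.7, -0.4]
grip_width: 0.898
grip_force: 0.0
```

Run:
```python
from h import *
i=get_image('top'); s=get_image('side'); np.savez('im14.npz',i=i,s=s)
for n,im in(('top',i),('side',s)):
    for p,z in(((0,-52),46),((0,52),74),((0,52),46)): fitcup(n,p,z,img=im)
go([150,-55,300],[150,-55,244])
```

```text
top [[ 33.7   2.  -53. ]] mean top8 [ 31.1   1.5 -53. ]
top [[35.4  1.  51. ]] mean top8 [33.1  1.5 51.5]
top [[28. 10. 54.]] mean top8 [26.   9.4 54.1]
side [[ 43.9  -1.  -50. ]] mean top8 [ 41.6  -0.9 -49.9]
side [[44.2 -1.  54. ]] mean top8 [42.4 -1.1 53.9]
side [[28.1 -1.  53. ]] mean top8 [26.9 -0.9 53.1]
case pos [-104.2  185.6  237.7] dr [ 0.0015 -0.0025 -0.0018] F [-0.3 -1.  -0.1] w 77.6 gf 0.0 t 78.5
[150, -55, 300] [254.8 240.2 -61.3]
[150, -55, 244] [254.6 240.2  -5.3]
```

Request:
{"fn": "send_rows", "kwargs": {"xyz": [[0,0,-25],[20,20,-50],[50,45,-62],[80,73,-62],[110,101,-62],[140,130,-62],[170,158,-62],[200,186,-62],[226,213,-62],[240,228,-62]], "dr": [[0,0,0],[0,0,0],[0,0,0],[0,0,0],[0,0,0],[0,0,0],[0,0,0],[0,0,0],[0,0,0],[0,0,0]], "jaw": 48}}

```text
time: 79.3
position: [0.7221, -0.0177, 0.2982]
tool_rot: [3.136, 0.072, 0.001]
ft_force: [-0.8, -0.5, -0.6]
grip_width: 0.552
grip_force: 0.0
```

Request:
{"fn": "send_rows", "kwargs": {"xyz": [[7,6,0],[13,12,0],[13,12,0],[13,12,0],[13,12,0],[13,12,0],[13,12,0],[13,12,0],[13,12,0],[13,12,0]], "dr": [[0,0,0],[0,0,0],[0,0,0],[0,0,0],[0,0,0],[0,0,0],[0,0,0],[0,0,0],[0,0,0],[0,0,0]]}}

```text
time: 80.13
position: [0.7335, -0.021, 0.2999]
tool_rot: [3.139, 0.085, 0.003]
ft_force: [-0.5, -0.6, -0.1]
grip_width: 0.553
grip_force: 0.0
```

Run:
```python
from h import *
print(Cs([.7338,-.0232,.2455])); go([148,-55,246])
```

```text
[148.05413228 -54.76957846 245.5       ]
case pos [147.9 -52.5 299.9] dr [ 0.001  -0.0017  0.0006] F [-0.5 -0.6 -0.1] w 48.1 gf 0.0 t 80.1
[148, -55, 246] [ 0.   2.4 53.9]
```

Request:
{"fn": "send_rows", "kwargs": {"xyz": [[0,2,6],[0,2,13],[0,2,20],[0,2,27],[0,2,34],[0,2,41],[0,2,48],[0,2,53],[0,2,54],[0,2,54]], "dr": [[0,0,0],[0,0,0],[0,0,0],[0,0,0],[0,0,0],[0,0,0],[0,0,0],[0,0,0],[0,0,0],[0,0,0]]}}

```text
time: 80.97
position: [0.7336, -0.0232, 0.2451]
tool_rot: [3.14, 0.085, 0.001]
ft_force: [0.6, 0.3, 0.1]
grip_width: 0.549
grip_force: 0.0
```

Request:
{"fn": "send_rows", "kwargs": {"xyz": [[0,0,0],[0,0,0],[0,0,0],[0,0,0],[0,0,0],[0,0,0],[0,0,0],[0,0,0],[0,0,0],[0,0,0]], "dr": [[0,0,0],[0,0,0],[0,0,0],[0,0,0],[0,0,0],[0,0,0],[0,0,0],[0,0,0],[0,0,0],[0,0,0]], "jaw": 10, "grip_force": 25}}

```text
time: 81.8
position: [0.7339, -0.0231, 0.246]
tool_rot: [3.14, 0.085, 0.003]
ft_force: [0.1, 0.7, 0.9]
grip_width: 0.271
grip_force: 25.0
```

Run:
```python
from arc import *
go([148,-55,246]); p=Cs(get_state()['position']); a=np.arctan2(p[2]-86,p[0]-74); b=np.arctan2(30,-173); print(b-a)
arc(74,86,-(b-a),5)
```

```text
case pos [148.2 -54.7 246. ] dr [ 0.0008 -0.002   0.0004] F [0.1 0.7 0.9] w 23.5 gf 25.0 t 81.8
[148, -55, 246] [-0.2  0.3  0. ]
1.8331137459498308
r 176.4025495607231 ang 65.13246802362487
[[-6, 0, -3], [-12, 0, -5], [-18, 0, -7], [-24, 0, -9], [-30, 0, -11], [-37, 0, -12], [-43, 0, -14], [-49, 0, -15], [-56, 0, -16], [-62, 0, -16]]
[[-6, 0, 0], [-13, 0, 0], [-19, 0, 0], [-26, 0, 0], [-32, 0, 1], [-39, 0, 2], [-45, 0, 3], [-51, 0, 4], [-58, 0, 6], [-64, 0, 7]]
[[-6, 0, 2], [-12, 0, 4], [-18, 0, 7], [-24, 0, 9], [-30, 0, 12], [-36, 0, 15], [-41, 0, 19], [-47, 0, 22], [-52, 0, 26], [-57, 0, 30]]
[[-5, 0, 4], [-10, 0, 8], [-15, 0, 13], [-19, 0, 17], [-24, 0, 22], [-28, 0, 27], [-32, 0, 32], [-36, 0, 37], [-39, 0, 43], [-43, 0, 48]]
[[-3, 0, 6], [-6, 0, 11], [-9, 0, 17], [-12, 0, 23], [-14, 0, 29], [-16, 0, 35], [-18, 0, 41], [-20, 0, 48], [-21, 0, 54], [-22, 0, 60]]
```

Request:
{"fn": "send_rows", "kwargs": {"xyz": [[-6,0,-3],[-12,0,-5],[-18,0,-7],[-24,0,-9],[-30,0,-11],[-37,0,-12],[-43,0,-14],[-49,0,-15],[-56,0,-16],[-62,0,-16]], "dr": [[0,0,0],[0,0,0],[0,0,0],[0,0,0],[0,0,0],[0,0,0],[0,0,0],[0,0,0],[0,0,0],[0,0,0]]}}

```text
time: 82.63
position: [0.6715, -0.0266, 0.2626]
tool_rot: [3.14, 0.085, 0.004]
ft_force: [2.7, -0.2, 5.4]
grip_width: 0.267
grip_force: 25.0
```

Request:
{"fn": "send_rows", "kwargs": {"xyz": [[-6,0,0],[-13,0,0],[-19,0,0],[-26,0,0],[-32,0,1],[-39,0,2],[-45,0,3],[-51,0,4],[-58,0,6],[-64,0,7]], "dr": [[0,0,0],[0,0,0],[0,0,0],[0,0,0],[0,0,0],[0,0,0],[0,0,0],[0,0,0],[0,0,0],[0,0,0]]}}

```text
time: 83.47
position: [0.6068, -0.0302, 0.2551]
tool_rot: [3.139, 0.084, 0.001]
ft_force: [1.9, 0.3, 2.8]
grip_width: 0.27
grip_force: 25.0
```

Request:
{"fn": "send_rows", "kwargs": {"xyz": [[-6,0,2],[-12,0,4],[-18,0,7],[-24,0,9],[-30,0,12],[-36,0,15],[-41,0,19],[-47,0,22],[-52,0,26],[-57,0,30]], "dr": [[0,0,0],[0,0,0],[0,0,0],[0,0,0],[0,0,0],[0,0,0],[0,0,0],[0,0,0],[0,0,0],[0,0,0]]}}

```text
time: 84.3
position: [0.549, -0.0334, 0.224]
tool_rot: [3.139, 0.084, -0.003]
ft_force: [-4.0, 0.4, 6.6]
grip_width: 0.268
grip_force: 25.0
```

Run:
```python
from arc import *
go([-99,-55,116]); p=Cs(get_state()['position']); a=np.arctan2(p[2]-86,p[0]-74); b=np.arctan2(30,-173); print(b-a)
arc(74,86,-(b-a),2)
```

```text
case pos [-37.  -55.1 224. ] dr [0.001  0.0022 0.    ] F [-4.   0.4  6.6] w 23.3 gf 25.0 t 84.3
[-99, -55, 116] [-61.7  -0.2 108.1]
0.7215281325444742
r 177.1075146621268 ang 128.82163223921253
[[-5, 0, 4], [-10, 0, 8], [-14, 0, 13], [-19, 0, 17], [-23, 0, 22], [-27, 0, 27], [-31, 0, 32], [-35, 0, 37], [-38, 0, 43], [-41, 0, 48]]
[[-3, 0, 6], [-6, 0, 11], [-9, 0, 17], [-11, 0, 23], [-14, 0, 29], [-16, 0, 35], [-18, 0, 41], [-19, 0, 47], [-21, 0, 53], [-22, 0, 60]]
```

Request:
{"fn": "send_rows", "kwargs": {"xyz": [[-5,0,4],[-9,0,8],[-14,0,13],[-18,0,17],[-22,0,22],[-26,0,27],[-30,0,32],[-34,0,37],[-37,0,43],[-40,0,48]], "dr": [[0,0,0],[0,0,0],[0,0,0],[0,0,0],[0,0,0],[0,0,0],[0,0,0],[0,0,0],[0,0,0],[0,0,0]]}}

```text
time: 85.13
position: [0.5077, -0.0358, 0.1746]
tool_rot: [3.139, 0.084, -0.009]
ft_force: [-7.2, 0.1, 4.4]
grip_width: 0.269
grip_force: 25.0
```

Request:
{"fn": "send_rows", "kwargs": {"xyz": [[-3,0,6],[-6,0,11],[-9,0,17],[-11,0,23],[-14,0,29],[-16,0,35],[-18,0,41],[-19,0,47],[-21,0,53],[-21,0,58]], "dr": [[0,0,0],[0,0,0],[0,0,0],[0,0,0],[0,0,0],[0,0,0],[0,0,0],[0,0,0],[0,0,0],[0,0,0]]}}

```text
time: 85.97
position: [0.4871, -0.0369, 0.1162]
tool_rot: [3.139, 0.084, -0.008]
ft_force: [-8.3, -1.2, 0.9]
grip_width: 0.27
grip_force: 25.0
```

Request:
{"fn": "send_rows", "kwargs": {"xyz": [[0,0,1],[0,0,2],[0,0,2],[0,0,2],[0,0,2],[0,0,2],[0,0,2],[0,0,2],[0,0,2],[0,0,2]], "dr": [[0,0,0],[0,0,0],[0,0,0],[0,0,0],[0,0,0],[0,0,0],[0,0,0],[0,0,0],[0,0,0],[0,0,0]]}}

```text
time: 86.8
position: [0.4868, -0.0369, 0.1143]
tool_rot: [3.139, 0.084, -0.01]
ft_force: [-7.2, -1.1, 1.3]
grip_width: 0.27
grip_force: 25.0
```

Run:
```python
from h import *
go([-99,-55,116])
```

```text
case pos [-99.3 -55.2 114.3] dr [0.0009 0.0063 0.    ] F [-7.2 -1.1  1.3] w 23.5 gf 25.0 t 86.8
[-99, -55, 116] [ 0.3 -0.2 -1.7]
```

Request:
{"fn": "send_rows", "kwargs": {"xyz": [[0,0,0],[0,0,0],[0,0,0],[0,0,0],[0,0,0],[0,0,-10],[0,0,-30],[0,0,-50],[0,0,-75],[0,0,-80]], "dr": [[0,0,0],[0,0,0],[0,0,0],[0,0,0],[0,0,0],[0,0,0],[0,0,0],[0,0,0],[0,0,0],[0,0,0]], "jaw": 48}}

```text
time: 87.63
position: [0.4928, -0.0365, 0.2013]
tool_rot: [3.139, 0.085, 0.014]
ft_force: [1.7, 0.3, 0.3]
grip_width: 0.552
grip_force: 0.0
```

Request:
{"fn": "send_rows", "kwargs": {"xyz": [[0,0,0],[0,0,0],[0,0,0],[0,0,0],[0,0,0],[0,0,0],[0,0,0],[0,0,0],[0,0,0],[0,0,0]], "dr": [[0,0,0],[0,0,0],[0,0,0],[0,0,0],[0,0,0],[0,0,0],[0,0,0],[0,0,0],[0,0,0],[0,0,0]]}}

```text
time: 88.47
position: [0.4902, -0.0365, 0.1963]
tool_rot: [3.139, 0.085, 0.002]
ft_force: [-0.3, -0.3, -0.0]
grip_width: 0.55
grip_force: 0.0
```

Run:
```python
from h import *
g=Cs([.4877,.0606,.1284]); r=Cs([.4758,.0601,.1908]); print(g,r); gor(.1,.25,list(r),list(g))
s=get_image('side'); t=get_image('top')
# lid shut? compare lid top-edge region with first pictures (shifts in px)
a=cv2.imread('pics/side0.png')[:,:,::-1]
A0=cv2.cvtColor(np.ascontiguousarray(a[175:300,345:412]),cv2.COLOR_RGB2GRAY).astype(np.float32);B0=cv2.cvtColor(np.ascontiguousarray(s[175:300,345:412]),cv2.COLOR_RGB2GRAY).astype(np.float32)
print(cv2.phaseCorrelate(A0,B0),abs(A0-B0).mean())
```

```text
[-93.20229669  42.09623325 128.4       ] [-105.11199297   42.23456074  190.8       ]
case pos [-95.9 -55.  196.3] dr [-0.0116  0.2484  0.0999] F [-0.3 -0.3 -0. ] w 47.8 gf 0.0 t 88.5
[np.float64(-105.11199297499432), np.float64(42.234560742535734), np.float64(190.8)] [ -9.2 -97.2   5.4]
[np.float64(-93.20229669405992), np.float64(42.09623324744634), np.float64(128.39999999999998)] [  2.6 -97.1  67.8]
((-0.07691229595159399, 0.4851836016505473), 0.8781759198506673) 5.989373
```

Request:
{"fn": "send_rows", "kwargs": {"xyz": [[-2,-16,0],[-4,-33,0],[-6,-50,2],[-8,-66,4],[-9,-82,5],[-9,-97,5],[-9,-97,5],[-9,-97,5],[-9,-97,5],[-9,-97,5]], "dr": [[-0.002,0.04,0.016],[-0.004,0.08,0.032],[-0.006,0.12,0.048],[-0.008,0.16,0.065],[-0.01,0.2,0.08],[-0.012,0.248,0.1],[-0.012,0.248,0.1],[-0.012,0.248,0.1],[-0.012,0.248,0.1],[-0.012,0.248,0.1]]}}

```text
time: 89.4
position: [0.4766, 0.0589, 0.1915]
tool_rot: [3.11, -0.075, 0.39]
ft_force: [-0.7, 0.0, -0.1]
grip_width: 0.552
grip_force: 0.0
```

Run:
```python
from h import *
g=Cs([.4877,.0606,.1284]); gor(.1,.25,list(g))
```

```text
case pos [-104.4   41.   191.5] dr [ 0.0008  0.0005 -0.0016] F [-0.7  0.  -0.1] w 48.0 gf 0.0 t 89.4
[np.float64(-93.20229669405992), np.float64(42.09623324744634), np.float64(128.39999999999998)] [-4.9 -2.3 63.8]
```

Request:
{"fn": "send_rows", "kwargs": {"xyz": [[-1,-1,8],[-3,-2,16],[-5,-2,24],[-5,-2,32],[-5,-2,40],[-5,-2,48],[-5,-2,55],[-5,-2,61],[-5,-2,64],[-5,-2,64]], "dr": [[0,0,0],[0,0,0],[0,0,0],[0,0,0],[0,0,0],[0,0,0],[0,0,0],[0,0,0],[0,0,0],[0,0,0]]}}

```text
time: 90.23
position: [0.4868, 0.0613, 0.1271]
tool_rot: [3.11, -0.072, 0.388]
ft_force: [-0.2, 0.0, 0.9]
grip_width: 0.548
grip_force: 0.0
```

Request:
{"fn": "send_rows", "kwargs": {"xyz": [[0,0,0],[0,0,0],[0,0,0],[0,0,0],[0,0,0],[0,0,0],[0,0,0],[0,0,0],[0,0,0],[0,0,0]], "dr": [[0,0,0],[0,0,0],[0,0,0],[0,0,0],[0,0,0],[0,0,0],[0,0,0],[0,0,0],[0,0,0],[0,0,0]], "jaw": 10, "grip_force": 25}}

```text
time: 91.07
position: [0.4874, 0.0609, 0.1284]
tool_rot: [3.11, -0.073, 0.391]
ft_force: [0.1, -4.0, 5.1]
grip_width: 0.273
grip_force: 25.0
```

Run:
```python
from arc import *
go([0,0,0]); 
s=get_state(); p=Cs(s['position']); v=np.array([p[0]+84,p[2]-68]); th=np.arctan2(-v[0],-v[1])-np.radians(60); print('theta',th)
arc(-84,68,-(th-0.0),3)
```

```text
case pos [-93.5  42.4 128.4] dr [ 0.0134 -0.2502 -0.1   ] F [ 0.1 -4.   5.1] w 23.8 gf 25.0 t 91.1
[0, 0, 0] [ 62.4  32.7 148.5]
theta 1.9386185952791675
r 61.13523971548062 ang 98.92533640492346
[[-4, 0, 0], [-8, 1, 0], [-12, 1, 0], [-16, 2, 1], [-20, 2, 1], [-23, 2, 2], [-27, 3, 4], [-31, 3, 5], [-34, 3, 7], [-38, 3, 9]]
[[-3, 0, 2], [-6, 1, 5], [-9, 1, 7], [-12, 1, 10], [-15, 1, 13], [-17, 1, 16], [-19, 1, 19], [-21, 2, 23], [-23, 2, 26], [-25, 2, 30]]
[[-1, 0, 4], [-2, 0, 8], [-3, 0, 11], [-4, 0, 15], [-4, 0, 19], [-4, 0, 23], [-4, 0, 27], [-4, 0, 31], [-3, -1, 35], [-2, -1, 39]]
```

Request:
{"fn": "send_rows", "kwargs": {"xyz": [[-4,0,0],[-8,1,0],[-12,1,0],[-16,2,1],[-20,2,1],[-23,2,2],[-27,3,4],[-31,3,5],[-34,3,7],[-38,3,9]], "dr": [[0,0,0],[0,0,0],[0,0,0],[0,0,0],[0,0,0],[0,0,0],[0,0,0],[0,0,0],[0,0,0],[0,0,0]]}}

```text
time: 91.9
position: [0.4535, 0.0594, 0.1118]
tool_rot: [3.109, -0.073, 0.395]
ft_force: [-3.0, -6.9, 10.9]
grip_width: 0.277
grip_force: 24.8
```

Request:
{"fn": "send_rows", "kwargs": {"xyz": [[-3,0,2],[-6,1,5],[-9,1,7],[-12,1,10],[-15,1,13],[-17,1,16],[-19,1,19],[-21,2,23],[-23,2,26],[-25,2,30]], "dr": [[0,0,0],[0,0,0],[0,0,0],[0,0,0],[0,0,0],[0,0,0],[0,0,0],[0,0,0],[0,0,0],[0,0,0]]}}

```text
time: 92.73
position: [0.4336, 0.0579, 0.0735]
tool_rot: [3.109, -0.072, 0.385]
ft_force: [-3.9, -5.5, 3.0]
grip_width: 0.272
grip_force: 25.0
```

Run:
```python
from arc import *
s=get_state(); p=Cs(s['position']); v=np.array([p[0]+84,p[2]-68]); th=np.arctan2(-v[0],-v[1])-np.radians(60); print('theta',th)
arc(-84,68,-(th+.02),1)
R0=R.from_rotvec(s['tool_rot']); print(R0.inv().apply(np.array([.4417,.0579,.0378])-s['position'])*1e3)
```

```text
theta 0.6100927333032113
r 63.65167449635162 ang 175.04426127012547
[[-1, 0, 4], [-2, 0, 8], [-3, 0, 12], [-3, 0, 16], [-3, 0, 20], [-3, 0, 24], [-3, 0, 28], [-3, -1, 32], [-2, -1, 36], [-1, -1, 39]]
[-0.80396615 -0.40437208 36.60545348]
```

Request:
{"fn": "send_rows", "kwargs": {"xyz": [[0,0,4],[-1,0,8],[-2,0,12],[-2,0,16],[-2,0,20],[-2,0,24],[-1,0,28],[-1,0,32],[0,0,36],[0,0,38]], "dr": [[0,0,0],[0,0,0],[0,0,0],[0,0,0],[0,0,0],[0,0,0],[0,0,0],[0,0,0],[0,0,0],[0,0,0]]}}

```text
time: 93.57
position: [0.4409, 0.0581, 0.0352]
tool_rot: [3.11, -0.071, 0.378]
ft_force: [-4.8, -1.4, 1.4]
grip_width: 0.271
grip_force: 25.2
```

Request:
{"fn": "send_rows", "kwargs": {"xyz": [[0,0,1],[0,0,2],[0,0,2],[0,0,2],[0,0,2],[0,0,2],[0,0,2],[0,0,2],[0,0,2],[0,0,2]], "dr": [[0,0,0],[0,0,0],[0,0,0],[0,0,0],[0,0,0],[0,0,0],[0,0,0],[0,0,0],[0,0,0],[0,0,0]]}}

```text
time: 94.4
position: [0.4418, 0.0581, 0.0337]
tool_rot: [3.11, -0.072, 0.379]
ft_force: [-5.7, -1.5, 0.1]
grip_width: 0.269
grip_force: 25.2
```

Run:
```python
from arc import *
s=st(); p=Cs(s['position']); v=np.array([p[0]+84,p[2]-68]); th=np.arctan2(-v[0],-v[1])-np.radians(60); print('theta',th,np.hypot(*v))
```

```text
94.4 [0.4418 0.0581 0.0337] [ 3.11  -0.072  0.379] [-5.7 -1.5  0.1] 23.4 25.2
theta -0.032455994559629664 64.97381874667897
```

Request:
{"fn": "send_rows", "kwargs": {"xyz": [[0,0,0],[0,0,0],[0,0,0],[0,0,0],[1,0,-4],[3,0,-12],[6,0,-22],[9,0,-33],[12,0,-44],[15,0,-52]], "dr": [[0,0,0],[0,0,0],[0,0,0],[0,0,0],[0,0,0],[0,0,0],[0,0,0],[0,0,0],[0,0,0],[0,0,0]], "jaw": 48}}

```text
time: 95.23
position: [0.4478, 0.0584, 0.0919]
tool_rot: [3.11, -0.072, 0.394]
ft_force: [0.5, 0.3, -0.2]
grip_width: 0.549
grip_force: 0.0
```

Request:
{"fn": "send_rows", "kwargs": {"xyz": [[3,0,-12],[7,0,-25],[10,0,-40],[10,0,-60],[10,0,-80],[10,0,-100],[10,25,-120],[10,60,-120],[10,95,-120],[10,130,-120]], "dr": [[0,0,0],[0,0,0],[0,0,0],[0,-0.06,0],[0,-0.12,0],[0,-0.18,0],[0,-0.25,0],[0,-0.25,0],[0,-0.25,0],[0,-0.25,0]]}}

```text
time: 96.07
position: [0.4215, -0.072, 0.21]
tool_rot: [3.14, -0.072, 0.003]
ft_force: [0.6, -0.5, -0.9]
grip_width: 0.555
grip_force: 0.0
```

Request:
{"fn": "send_rows", "kwargs": {"xyz": [[0,30,0],[0,65,0],[0,100,0],[0,135,0],[0,170,0],[0,200,0],[0,200,0],[0,200,0],[0,200,0],[0,200,0]], "dr": [[0,0,0],[0,0,0],[0,0,0],[0,0,0],[0,0,0],[0,0,0],[0,0,0],[0,0,0],[0,0,0],[0,0,0]]}}

```text
time: 96.9
position: [0.4122, -0.269, 0.209]
tool_rot: [-3.141, 0.07, -0.0]
ft_force: [0.8, -0.4, 0.1]
grip_width: 0.55
grip_force: 0.0
```

Run:
```python
from h import *
go([0,0,0]); t=get_image('top'); s=get_image('side'); cv2.imwrite('pics/topE.png',t[:,:,::-1]); cv2.imwrite('pics/sideE.png',s[:,:,::-1])
for n,im in(('top',t),('side',s)):
    a=cv2.imread(f'pics/{n}0.png')[:,:,::-1]; d=cv2.absdiff(np.ascontiguousarray(a),im).max(2)
    m=(d>45).astype(np.uint8); m=cv2.morphologyEx(m,cv2.MORPH_OPEN,np.ones((2,2))); k,l,stt,c=cv2.connectedComponentsWithStats(m)
    print(n,[tuple(int(z) for z in q) for q in stt[1:] if q[4]>15])
    bx=(250,170,115,105) if n=='top' else (290,180,125,130); x,y,w,h=bx
    A0,B0=[cv2.cvtColor(np.ascontiguousarray(q[y:y+h,x:x+w]),cv2.COLOR_RGB2GRAY).astype(np.float32) for q in(a,im)]
    print(np.abs(A0-B0).mean(), cv2.phaseCorrelate(A0,B0))
```

```text
case pos [-186.2 -283.   209. ] dr [-0.0003 -0.     -0.0979] F [ 0.8 -0.4  0.1] w 47.8 gf 0.0 t 96.9
[0, 0, 0] [ 157.7 -299.7  209.1]
top [(433, 200, 34, 28, 638), (499, 204, 6, 12, 39), (507, 213, 8, 2, 16), (354, 216, 209, 264, 25731), (491, 218, 3, 7, 17), (192, 257, 26, 27, 518), (304, 364, 9, 8, 35), (599, 368, 41, 56, 1611), (352, 377, 12, 12, 117), (291, 391, 55, 24, 779), (277, 409, 58, 30, 603), (337, 415, 47, 56, 1304), (251, 440, 26, 40, 716), (294, 462, 42, 18, 340), (343, 473, 12, 7, 36)]
14.223105 ((-0.003606586700840353, -0.025770302132642087), 1.0080641252759062)
side [(0, 0, 61, 58, 1523), (107, 0, 46, 86, 1610), (143, 0, 48, 88, 1858), (181, 49, 13, 7, 74), (183, 89, 8, 16, 60), (149, 99, 10, 33, 91), (212, 146, 21, 18, 218), (149, 164, 98, 68, 2798), (161, 178, 23, 17, 173), (364, 182, 19, 15, 169), (0, 190, 32, 62, 1257), (188, 244, 75, 69, 1915), (209, 300, 23, 17, 235), (227, 337, 34, 32, 487)]
4.6416616 ((0.5018086261181125, 0.5406971546701413), 0.9396363862214265)
```

The end images match the starting ones at the case, the latch and the tab, and no loose white cup is left on the bench. Handing in.

```bash
python3 -c "
from bench import *
print(close_job())"
```

```text
the job is handed in; nothing more can be done
None
```

The three loose white cups are nested, two in the left holder and one in the right. The lid is shut and the latch fastened, and the job is handed in at about 97 s; one cup leaned in its holder on the first try, so I took it out, stood it on the bench and set it in again.

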